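# Hang the ring-ended spanner on the empty hook

## Robot

A 7-joint arm with a two-finger parallel gripper is mounted at the origin on the work surface. World frame = base frame: x ahead of the robot, y to its left, z up, the work surface at z = 0. Lengths are in m, angles in rad, forces in N, time in s.
With the tool pointing down it reaches from about 0.4 to 0.875 m from the base axis. Payload 19.3 kg.
Tool frame: the origin (TCP) lies at the very end of the fingers, on their centre line; the grasp point (between the pads) lies 19 mm behind it; z points along the fingers, y is the line along which they close (so a half turn about z gives the same grasp; the last joint's range is limited). The gripper opens to 85 mm and grips with 20 to 120 N. Pads are 22 mm wide; open, the fingers measure 114 mm over their backs; the gripper's body (76 mm by 85 mm) begins 54 mm behind the grasp point. The pads swing forward as they close: fully open they stand 13 mm farther back than shut.
Start: joints at [-1.227, 0.521, -0.036, 1.599, 0.021, 1.021, -0.113], TCP at [0.251, 0.572, 0.21] pointing down, gripper open.
Joint ranges: [-2.91, 2.91], [-0.3, 2.13], [-1.5, 1.42], [0.17, 2.43], [-1.26, 4.41], [0.16, 1.93], [-2.52, 2.52]. Speed limits (rad/s): [1.89, 1.89, 2.39, 2.39, 3.01, 3.01, 3.01].

## Interface

Orientations are given as [roll, pitch, yaw] about the fixed x, y, z axes, in that order (R = Rz(yaw) Ry(pitch) Rx(roll)).
In Python, from workcell import bot gives the robot as it stands. The module is installed in compiled form; this text tells all that it offers.
- The arm moves only by the tool apply_moves, never from a script. Its arguments are lists of equal length, an entry for each row: "claw": the finger opening in m, from 0 to 0.0854; "xyz": the shift along the tool's x, y, z in m, a list of three; "twist": the turn, a rotation vector about the tool's x, y, z in rad, a list of three. A call has 1 to 20 rows; each row shifts and turns the commanded pose from where the row before left it, along the tool's axes as they then stand; what a row does not reach is not made up. A row lasts 1/10 s, in which the tool goes at most 50 mm and 8.59 degrees, less where a joint would pass 70% of its speed; a pose out of reach is approached as far as the arm can. A call with a gripper value outside its range is refused whole. The fingers move at their own pace and stop on an object; "force" is the grip in N (left out, the last holds). Time passes only in rows, so rows that do not move let the fingers close. It gives the time, the measured TCP pose, the force, the opening and the grip force at its end, in the units of the state.
- bot.observe(): the state, without advancing time (a new reading comes with each control period).
- bot.grab_frame(name): name is "side" or "top"; returns a dict with "img" (480x640x3 uint8, red, green, blue), "vfov" (degrees; the focal length in pixels is half the picture's height over the tangent of half this angle, whatever the lens; pixels are square), "cx", "cy" (the principal point, pixels), "view" (4x4, takes a point from world to camera coordinates). Camera axes: x right, y up, looking along -z (the intrinsics and any distortion apply to the point x, -y, -z); pixel columns grow to the right and rows downward; lengths in m; the calibration is good to about 2 mm. A picture is of the moment at which its call begins. There is no depth.
- bot.job_done(): hands the job in; it is judged then, once.
Trained networks look in the newest picture that a camera, given by its name, has taken for a name from the list of things; names that differ only in an ending like _2 or _b are one class to them, and where a whole thing is asked for, a point or a joint stands for the part that bears it (a point fixed in the world has none). Each returns a list of dicts, best first, with "score" (0 to 1); they miss things now and then, are a little off and sometimes report something else, mostly with a low value. They report only what shows in the picture. A call takes as long as a camera call. They do not tell look-alikes from the thing itself.
- bot.find_in(camera, query): "position" ([x, y, z] in m, in world coordinates, good to about 4 mm: the middle of the surface that is visible of it).
The state is a dict: "clock": time; "qpos": joint angles; "qd": joint speeds; "joint_efforts": joint torques, N m; "position": TCP position; "tool_rot": TCP orientation; "force": force on the tool from outside, world axes, zero at the start; "moment": the same for the moment, N m; "grip_width": finger opening in m; "finger_force": force on a finger pad.
Only numpy, scipy, OpenCV 4.12 (cv2) and the standard library are available. Lean on these libraries where they do the work, as an engineer would, in place of code of your own. Each camera call takes 0.05 s, during which the arm holds its last target. There are 200 camera calls.

## Task

Take the spanner with the round eye out of the slotted rack, lay it flat on the bench and let go, then pick it up again across its width and hang it by its eye on the empty hook, so that it hangs straight down at rest. Leave the two other irons in the rack, the spanner that already hangs on the other hook and the tin where they are.

Things in the scene. Friction and masses are not known exactly. Their poses are not given: they have to be found in the camera images.
- spanner: Flat dark-steel spanner to hang, 8 mm thick, 196 long, 0.34 kg; longest in the rack, the only one with a round eye. Shank 34 mm wide from x -70 to +60; ring at +x, jaw 46 wide at -x reaching x -96. Origin: mid-shank, mid-thickness, near the centre of mass; x to the eye, y normal to the flat faces, z across the width. Starts on its long edge in a slot: z up, origin 29 mm up; lying flat, 4 mm up.
- spanner_eye (a point): Centre of the spanner's eye, a 28 mm hole in a 50 mm ring, 75 mm along x from the spanner's origin; axes as the spanner's, y the eye's axis.
- hook_a: Fixed stand with the EMPTY hook: base 130 x 120 x 10 mm (45 mm to the front, 85 behind), post 25 mm square, 230 tall, J-hook of 10 mm round steel pointing to the stand's -x (roughly at the robot). Origin under the post's axis on the bench, z up. The eye passes the tip only with the spanner nearly flat, shank along -x; let down and let go, it swings down to hang on the level rod.
- hook_a_rod (a point): Middle of the empty hook's level rod, on its axis: 42.5 mm in front of the post's axis (the rod runs on to 72.5 mm, then bends up), 215 mm above the bench; axes as the stand's.
- hook_a_tip (a point): Top of the empty hook's upturned tip: 72.5 mm in front of the post's axis, 248 mm above the bench (33 above the rod's axis).
- hook_b: The other stand, fixed, the same shape and axes; its hook is taken by a small spanner. Which stand is left and which right varies.
- hung: Bystander: small loose spanner 142 mm long, 42 mm wide, hanging on the other hook 40 mm in front of that post's axis. Origin: centre of its eye; z up.
- rack: Wooden rack fixed to the bench: base 80 x 190 x 12 mm, three slots along its x at y = -64, 0, +64 mm, each 11 mm wide between walls 6 mm thick, 74 long, tops 30 mm above the bench. The irons' shanks stand in the slots on the base, tops 46 mm above the bench; jaws and eye overhang the base's ends. Origin under its middle; z up.
- flat_bar: Bystander in another slot: plain steel bar 130 x 34 x 8 mm on edge. Origin at its middle, 29 mm up, x along it.
- double_jaw: Bystander in another slot: double open-ended spanner 160 mm long, 8 thick, 34 wide (46 at the jaws), on edge, no eye. Origin at its middle, 29 mm up, x along it.
- tin: Bystander: upright metal tin, 68 mm diameter, 60 tall, loose on the bench. Origin: centre of its underside.
Mind the look-alikes: they are no part of the job. Leave any red look-alike of the spanner alone. Leave any brown look-alike of the hook_a alone.

How it is judged:
On the way:
1. the spanner lies flat on the bench, let go ((angle between spanner's own y axis and vertical below 0.15 rad or angle between spanner's own y axis and vertical above 2.99 rad) and height (world z) of spanner below 0.01 m and contact force between spanner and the fingers below 0.1 N and linear speed of spanner below 0.03 m/s), for 0.2 s.
At the end, for the whole second after the job is handed in: The spanner hangs still by its eye on the empty hook's level rod (eye centre within 34 mm along, 12 mm sideways, 2 mm above to 18 mm below), within 0.35 rad of upright, face within 0.6 rad of square to the rod. Others stay: irons 15 mm, hung spanner's eye 30 mm, tin 20 mm (x of spanner_eye in the frame of hook_a_rod between -0.034 and 0.034 m and y of spanner_eye in the frame of hook_a_rod between -0.012 and 0.012 m and z of spanner_eye in the frame of hook_a_rod between -0.018 and 0.002 m and angle between spanner's own x axis and vertical below 0.35 rad and angle between the y axis of spanner and the x axis of hook_a, either way round below 0.6 rad and contact force between spanner and hook_a above 0.5 N and linear speed of spanner below 0.06 m/s and angular speed of spanner below 0.6 rad/s and distance of each of flat_bar, double_jaw from where it was at the start of the episode below 0.015 m and distance of hung from where it was at the start of the episode below 0.03 m and distance of tin from where it was at the start of the episode below 0.02 m); the robot touches nothing.
It fails at once if an iron left in the rack is shifted by more than 30 mm (distance of any of flat_bar, double_jaw from where it was at the start of the episode above 0.03 m).
It fails at once if the spanner on the other hook is knocked off or shifted by more than 50 mm (distance of hung from where it was at the start of the episode above 0.05 m).
It fails at once if the tin is pushed by more than 40 mm (distance of tin from where it was at the start of the episode above 0.04 m).
It also fails if it takes over 72 s, if anything falls off the work surface, if the arm or the gripper's body presses on something with over 40 N, if the wrist force passes 120 N, or if a joint passes its speed limit or range.

## Working session

There is one attempt and no reset: what is moved stays moved. The work goes in short steps, Python scripts to look and compute and a tool call to move; the robot and the scene stay as the last step left them, time stands still between calls to the robot, and variables do not carry over. Pictures are saved under pics/ and viewed, at most 10 in all, crops included, and the job is handed in when it is done.

Besides the shell and the picture viewer there is one more tool, called in YAML: its name, and indented under it one key for each argument. apply_moves: Moves the arm, as the interface text tells. Its arguments: {"type":"object","properties":{"claw":{"type":"array"},"xyz":{"type":"array"},"twist":{"type":"array"},"force":{"type":"number"}},"required":["claw","xyz","twist"]}

```bash
mkdir -p pics; cat > h.py <<'E'
import numpy as np, cv2
from workcell import bot
from scipy.spatial.transform import Rotation as R
def snap(cam,name):
    f=bot.grab_frame(cam); cv2.imwrite(f'pics/{name}.png',f['img'][:,:,::-1]); return f
def fl(f): return 240/np.tan(np.radians(f['vfov'])/2)
def proj(f,p):
    v=np.array(f['view']); c=v[:3,:3]@np.array(p)+v[:3,3]; k=fl(f)
    return np.array([f['cx']+k*c[0]/-c[2], f['cy']-k*c[1]/-c[2]])
def onplane(f,u,vv,z):
    v=np.array(f['view']); k=fl(f); d=v[:3,:3].T@np.array([(u-f['cx'])/k,-(vv-f['cy'])/k,-1]); o=-v[:3,:3].T@v[:3,3]
    return o+d*(z-o[2])/d[2]
E
python3 - <<'E'
from h import *
for c in ['top','side']:
    f=snap(c,c+'0'); print(c,{k:(np.round(f[k],4).tolist()) for k in f if k!='img'}, f.keys())
    for q in ['spanner','spanner_eye','hook_a','hook_a_rod','hook_a_tip','hook_b','hung','rack','flat_bar','double_jaw','tin']:
        try: print(q,[(np.round(d['position'],3).tolist(),round(d['score'],2)) for d in bot.find_in(c,q)[:4]])
        except Exception as e: print(q,e)
s=bot.observe(); print({k:np.round(s[k],3).tolist() for k in s})
E
```

```text
top {'vfov': 48.1216, 'cx': 315.7605, 'cy': 236.2597, 'view': [[-0.0097, -0.9998, 0.0172, 0.0573], [0.9831, -0.0064, 0.183, -0.4907], [-0.1829, 0.0187, 0.983, -1.303], [0.0, 0.0, 0.0, 1.0]]} dict_keys(['img', 'vfov', 'cx', 'cy', 'view'])
spanner [([0.555, -0.323, 0.044], 0.81), ([0.263, -0.393, 0.043], 0.73)]
spanner_eye [([0.552, -0.324, 0.041], 0.85), ([0.26, -0.392, 0.042], 0.77)]
hook_a [([0.66, 0.292, 0.012], 0.95), ([0.636, 0.102, 0.01], 0.75), ([0.348, 0.525, 0.008], 0.66)]
hook_a_rod [([0.352, 0.524, 0.012], 0.89), ([0.66, 0.291, 0.01], 0.62)]
hook_a_tip [([0.35, 0.527, 0.01], 0.85), ([0.657, 0.294, 0.012], 0.55)]
hook_b [([0.66, 0.292, 0.012], 0.95), ([0.636, 0.102, 0.01], 0.75), ([0.348, 0.525, 0.008], 0.66)]
hung [([0.588, 0.081, 0.197], 0.72)]
rack [([0.475, -0.306, 0.008], 0.55)]
flat_bar [([0.494, -0.309, 0.042], 0.82), ([0.426, -0.296, 0.048], 0.55)]
double_jaw [([0.429, -0.298, 0.048], 0.62)]
tin [([0.518, -0.142, 0.059], 0.66)]
side {'vfov': 42.449, 'cx': 316.8488, 'cy': 240.763, 'view': [[0.9808, -0.1939, 0.019, -0.4583], [0.094, 0.5562, 0.8257, -0.2098], [-0.1707, 
[... 402 characters left out ...]
[([0.658, 0.294, 0.101], 0.79), ([0.349, 0.523, 0.01], 0.7)]
hook_b [([0.657, 0.292, 0.107], 0.84), ([0.349, 0.524, 0.016], 0.84)]
hung [([0.594, 0.072, 0.158], 0.9)]
rack [([0.482, -0.32, 0.014], 0.83)]
flat_bar [([0.487, -0.321, 0.048], 0.78)]
double_jaw [([0.427, -0.317, 0.043], 0.9)]
tin [([0.508, -0.162, 0.051], 0.74)]
{'clock': 1.2, 'qpos': [-1.227, 0.521, -0.036, 1.6, 0.021, 1.021, -0.113], 'qd': [0.0, 0.0, -0.001, -0.001, 0.002, -0.0, 0.002], 'joint_efforts': [0.0, -92.686, 1.978, -37.024, 0.018, 0.002, 0.0], 'position': [0.251, 0.572, 0.21], 'tool_rot': [-3.142, -0.0, 2.728], 'force': [-0.556, 0.51, 0.601], 'moment': [-0.026, -0.034, 0.013], 'finger_force': 0.0, 'grip_width': 0.085}
```

View pics/top0.png

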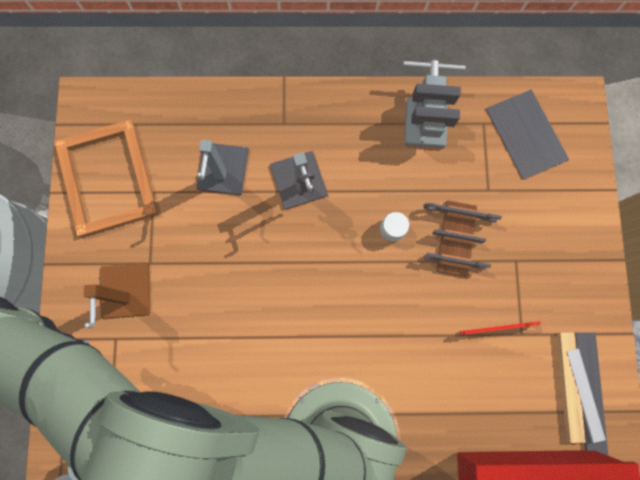

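View pics/side0.png

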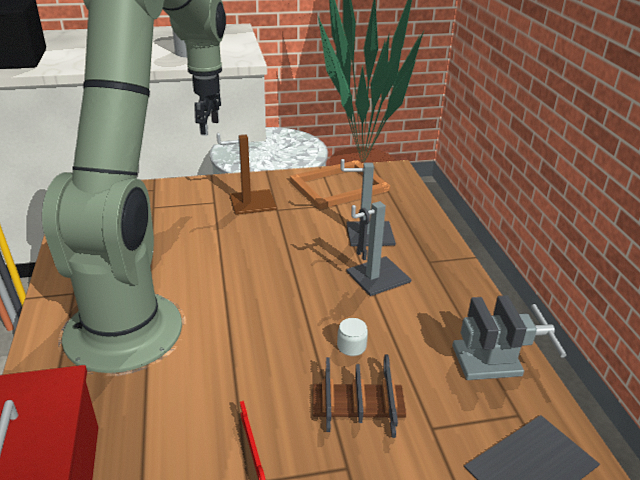

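The top view shows the rack at about (458,240). The long iron is the far one, running from (425,207) to (500,218). The empty hook is the left stand near (205,160), and the taken hook is near (303,175). The side view agrees, with the rack at (358,400) and the empty hook's tip at about (343,165). I'll zoom in on the rack and hook.

```bash
python3 - <<'E'
from h import *
t=cv2.imread('pics/top0.png'); s=cv2.imread('pics/side0.png')
r=lambda im,x,y,w,h,z=None: cv2.resize(im[y:y+h,x:x+w],(400,300),interpolation=cv2.INTER_CUBIC)
a=np.vstack([np.hstack([r(t,415,190,100,75),r(t,180,130,80,60)]),np.hstack([r(s,300,340,140,105),r(s,320,145,100,75)])])
cv2.imwrite('pics/crops.png',a)
E
```

```text
(no output)
```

View pics/crops.png

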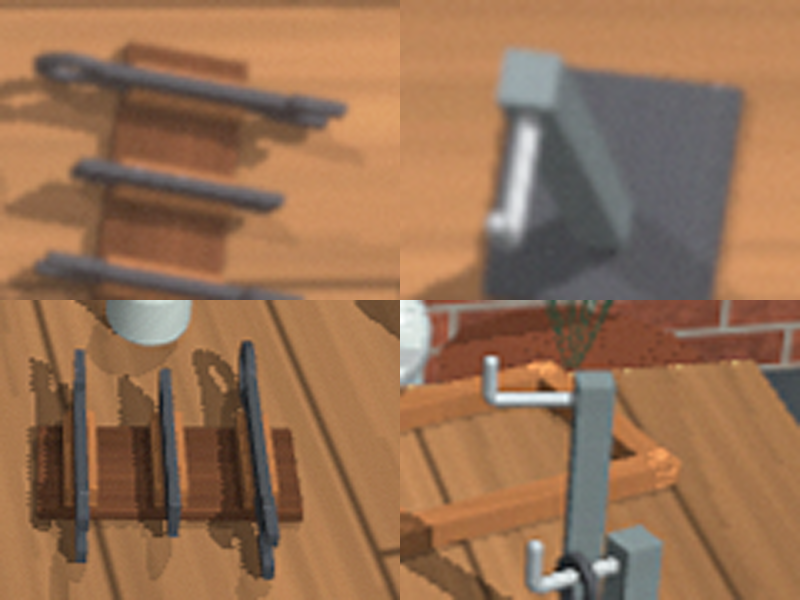

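The crops show the eye at the spanner's left end in the top view, near pixel (424,206), so toward +y. The jaw end is near (501,217). The hook tip is at top pixel (199,175) and side pixel (342,160). The hook_a post top is at top pixel (206,146).

```bash
python3 - <<'E'
from h import *
np.set_printoptions(precision=4,suppress=True)
t=bot.grab_frame('top'); s=bot.grab_frame('side')
e=onplane(t,424,206,.035); j=onplane(t,501,217.5,.04); print('top eye end, jaw end',e,j,np.linalg.norm(e-j))
# side: far iron ends
se=onplane(s,300+245*.35,340+42*.35,.05); sj=onplane(s,300+268*.35,340+275*.35,.03); print('side',se,sj,np.linalg.norm(se-sj))
# shank top edge mid lines, z=.046
for u,v in [(110,73),(270,100)]: print('shank top',onplane(t,415+u/4,190+v/4,.046))
print('tip',onplane(t,199.4,175,.248),onplane(s,342.5,160.5,.248))
print('posttop',onplane(t,206,145.6,.23),onplane(s,320+193/4,145+82/4,.23))
# rod ends z .215
print('rod top cam', onplane(t,180+102/5-0,130+225/5,.235), onplane(t,180+125/5,130+120/5,.215))
# base corners
print('base TR,BR', onplane(t,180+343/5,130+88/5,.01),onplane(t,242,194,.01),onplane(t,197,187,.01))
for c in 'top','side':
  f=t if c=='top' else s
  for p in [(.66,.292,.23),(.66,.292,0)]: print(c,proj(f,p))
  print('rack corners', [onplane(t,415+u/4,190+v/4,.012) for u,v in [(130,43),(247,66)]])
E
```

```text
top eye end, jaw end [ 0.57  -0.225  0.035] [ 0.5376 -0.4194  0.04  ] 0.19715982117658934
side [ 0.5715 -0.2374  0.05  ] [ 0.5318 -0.4319  0.03  ] 0.19944092317179932
shank top [ 0.5612 -0.2694  0.046 ]
shank top [ 0.543  -0.3704  0.046 ]
tip [0.5896 0.3073 0.248 ] [0.5915 0.2972 0.248 ]
posttop [0.6628 0.2984 0.23  ] [0.6629 0.2916 0.23  ]
rod top cam [0.5936 0.3078 0.235 ] [0.6486 0.303  0.215 ]
base TR,BR [0.7376 0.2282 0.01  ] [0.6108 0.2437 0.01  ] [0.6303 0.3611 0.01  ]
top [208.8518 146.8131]
top [224.3954 177.0253]
rack corners [array([ 0.5893, -0.2925,  0.012 ]), array([ 0.5735, -0.3683,  0.012 ])]
side [367.1764 165.5137]
side [362.0776 235.7524]
rack corners [array([ 0.5893, -0.2925,  0.012 ]), array([ 0.5735, -0.3683,  0.012 ])]
```

apply_moves:
  claw: [0.045,0.045,0.045,0.045,0.045,0.045,0.045,0.045,0.045,0.045,0.045,0.045,0.045,0.045,0.045,0.045,0.045,0.045,0.045,0.045]
  xyz:
    - [0,0,-0.04]
    - [0,0,-0.04]
    - [0,0,-0.04]
    - [-0.0266,-0.0293,0]
    - [-0.0266,-0.0293,0]
    - [-0.0266,-0.0293,0]
    - [-0.0266,-0.0293,0]
    - [-0.0266,-0.0293,0]
    - [-0.0266,-0.0293,0]
    - [-0.0266,-0.0293,0]
    - [-0.0266,-0.0293,0]
    - [-0.0266,-0.0293,0]
    - [-0.0266,-0.0293,0]
    - [-0.0266,-0.0293,0]
    - [-0.0266,-0.0293,0]
    - [-0.0266,-0.0293,0]
    - [-0.0266,-0.0293,0]
    - [-0.0266,-0.0293,0]
    - [-0.0266,-0.0293,0]
    - [-0.0266,-0.0293,0]
  twist:
    - [0,0,0]
    - [0,0,0]
    - [0,0,0]
    - [0,0,0]
    - [0,0,0]
    - [0,0,0]
    - [0,0,0]
    - [0,0,0]
    - [0,0,0]
    - [0,0,0]
    - [0,0,0]
    - [0,0,0]
    - [0,0,0]
    - [0,0,0]
    - [0,0,0]
    - [0,0,0]
    - [0,0,0]
    - [0,0,0]
    - [0,0,0]
    - [0,0,0]

```text
clock: 3.3
position: [0.4653, -0.0672, 0.3301]
tool_rot: [3.141, 0.001, 2.728]
force: [1.0, 1.2, -0.0]
grip_width: 0.0447
finger_force: 0.0
```

apply_moves:
  claw: [0.045,0.045,0.045,0.045,0.045,0.045,0.045,0.045,0.045,0.045,0.045,0.045,0.045,0.045,0.045,0.045,0.045,0.045]
  xyz:
    - [-0.0266,-0.0293,0]
    - [-0.0266,-0.0293,0]
    - [-0.0266,-0.0293,0]
    - [-0.0266,-0.0293,0]
    - [-0.0266,-0.0293,0]
    - [-0.0266,-0.0293,0]
    - [-0.0266,-0.0293,0]
    - [0,0,0.02]
    - [0,0,0.02]
    - [0,0,0.02]
    - [0,0,0.02]
    - [0,0,0.02]
    - [0,0,0.02]
    - [0,0,0.02]
    - [0,0,0.02]
    - [0,0,0.02]
    - [0,0,0]
    - [0,0,0]
  twist:
    - [0,0,0]
    - [0,0,0]
    - [0,0,0]
    - [0,0,0]
    - [0,0,0]
    - [0,0,0]
    - [0,0,0]
    - [0,0,0.149]
    - [0,0,0.149]
    - [0,0,0.149]
    - [0,0,0.149]
    - [0,0,0.149]
    - [0,0,0.149]
    - [0,0,0.149]
    - [0,0,0.149]
    - [0,0,0.149]
    - [0,0,0]
    - [0,0,0]

```text
clock: 5.1
position: [0.5531, -0.3284, 0.1502]
tool_rot: [-3.141, 0.0, 1.391]
force: [-0.0, -0.0, 0.6]
grip_width: 0.0449
finger_force: 0.0
```

```bash
python3 - <<'E'
from h import *
t=snap('top','t1'); s=snap('side','s1')
p=bot.observe()['position']
print(proj(t,p),proj(s,p))
r=lambda f,x,y,w,h: cv2.resize(f['img'][y:y+h,x:x+w,::-1],(400,300),interpolation=cv2.INTER_CUBIC)
def mark(f):
    return f
a=np.hstack([r(t,400,160,120,90),r(s,290,300,160,120)])
for f,ox,(x,y,w) in [(t,0,(400,160,120)),(s,400,(290,300,160))]:
    q=(proj(f,p)-[x,y])*400/w; cv2.circle(a,(int(q[0])+ox,int(q[1])),3,(0,0,255),1)
    q=(proj(f,[p[0],p[1],.046])-[x,y])*400/w; cv2.circle(a,(int(q[0])+ox,int(q[1])),3,(0,255,0),1)
cv2.imwrite('pics/c1.png',a)
E
```

```text
[478.958066   200.83064427] [394.40208125 351.46695666]
```

View pics/c1.png

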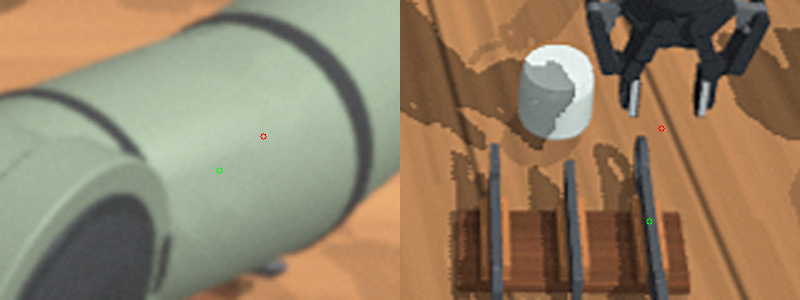

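In the side crop the TCP projects to about (661,128), while the fingertips' midpoint shows at about (669,115). The spanner is near (648,221). I'll zoom in on the fingers before going down.

```bash
python3 - <<'E'
from h import *
a=cv2.imread('pics/s1.png'); x,y,w=350,290,80
t=bot.grab_frame('side'); s=bot.observe(); p=np.array(s['position']); M=R.from_euler('xyz',s['tool_rot']).as_matrix()
b=cv2.resize(a[y:y+110,x:x+w],(560,770)[0:2],interpolation=cv2.INTER_CUBIC)
b=cv2.resize(b,(436,600)); k=436/80
for d,c in [((0,0,0),(0,0,255)),((0,.0225,-.004),(0,255,0)),((0,-.0225,-.004),(0,255,0)),((0,0,.104),(255,0,0))]:
    q=(proj(t,p+M@np.array(d))-[x,y])*k; print(d,q/k+[x,y]); cv2.circle(b,(int(q[0]),int(q[1])),3,c,1)
cv2.imwrite('pics/c2.png',b)
E
```

```text
(0, 0, 0) [394.39015574 351.46547239]
(0, 0.0225, -0.004) [406.09401477 350.00744161]
(0, -0.0225, -0.004) [383.03955043 349.94383877]
(0, 0, 0.104) [389.90493802 388.33461612]
```

View pics/c2.png

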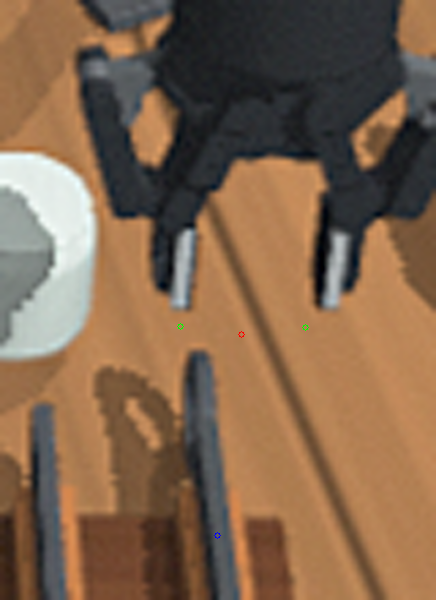

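The fingertip inner edges are at crop x 195 and 316, a midpoint of 255 against a predicted 242. So the side picture sits about 2.4 px (6 mm) to the right of my projection. I'll compare directly from closer in: shift about 5 mm toward -x (tool +y is world (0.98,-0.18)) and go down.

apply_moves:
  claw: [0.045,0.045,0.045,0.045,0.045]
  xyz:
    - [0,-0.005,0.03]
    - [0,0,0.03]
    - [0,0,0.025]
    - [0,0,0]
    - [0,0,0]
  twist:
    - [0,0,0]
    - [0,0,0]
    - [0,0,0]
    - [0,0,0]
    - [0,0,0]

```text
clock: 5.75
position: [0.5484, -0.328, 0.066]
tool_rot: [3.141, 0.0, 1.387]
force: [-0.3, 0.3, 1.1]
grip_width: 0.045
finger_force: 0.0
```

```bash
python3 - <<'E'
from h import *
t=bot.grab_frame('side'); s=bot.observe(); p=np.array(s['position']); M=R.from_euler('xyz',s['tool_rot']).as_matrix()
x,y,w,h=345,330,80,60
b=cv2.resize(t['img'][y:y+h,x:x+w,::-1],(800,600),interpolation=cv2.INTER_CUBIC); k=10
for d,c in [((0,0,0),(0,0,255)),((-.011,.0225,-.006),(0,255,0)),((-.011,-.0225,-.006),(0,255,0)),((0,0,.02),(255,0,0))]:
    q=(proj(t,p+M@np.array(d))-[x,y])*k; cv2.circle(b,(int(q[0]),int(q[1])),3,c,1); print(d,q)
cv2.imwrite('pics/c3.png',b); print(p,s['tool_rot'])
E
```

```text
(0, 0, 0) [433.44817441 517.58913743]
(-0.011, 0.0225, -0.006) [553.6338371  538.30290437]
(-0.011, -0.0225, -0.006) [329.88382872 537.61468959]
(0, 0, 0.02) [425.39047494 585.82341172]
[ 0.54874993 -0.3280967   0.06656217] [3.13978678e+00 5.76706308e-04 1.38735980e+00]
```

View pics/c3.png

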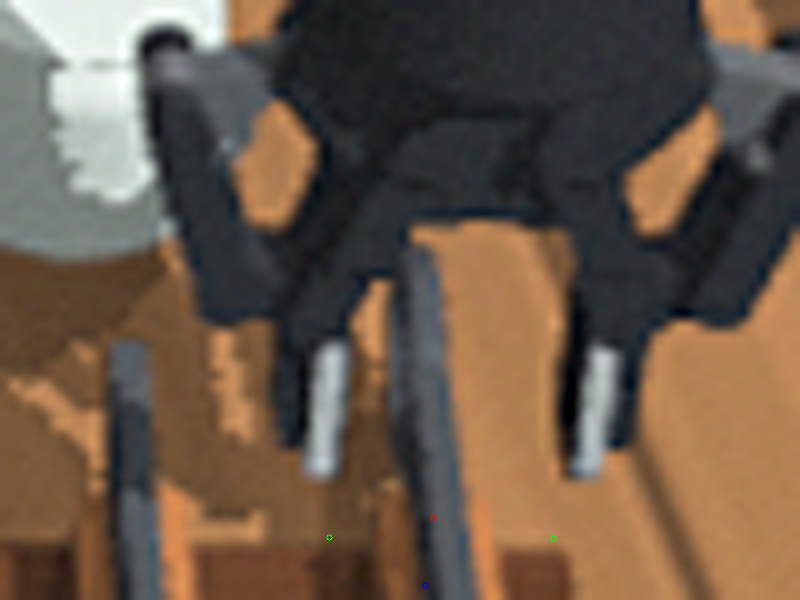

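The near pad edges are at crop x 340 and 572, which puts the fingers' centre at about 446 once lowered. The spanner's top edge is centred near 459, so I need about +3 mm along tool y. I'll descend to z 0.034 and close gradually, watching the lateral force.

apply_moves:
  claw: [0.045,0.045,0.045,0.03,0.022,0.018,0.018,0.018]
  xyz:
    - [0,0.003,0.015]
    - [0,0,0.01]
    - [0,0,0.007]
    - [0,0,0]
    - [0,0,0]
    - [0,0,0]
    - [0,0,0]
    - [0,0,0]
  twist:
    - [0,0,0]
    - [0,0,0]
    - [0,0,0]
    - [0,0,0]
    - [0,0,0]
    - [0,0,0]
    - [0,0,0]
    - [0,0,0]
  force: 20

```text
clock: 6.6
position: [0.5512, -0.328, 0.0331]
tool_rot: [3.141, 0.0, 1.387]
force: [0.6, 0.1, 0.7]
grip_width: 0.0182
finger_force: 0.0
```

apply_moves:
  claw: [0.014,0.014,0.014]
  xyz:
    - [0,0,0]
    - [0,0,0]
    - [0,0,0]
  twist:
    - [0,0,0]
    - [0,0,0]
    - [0,0,0]

```text
clock: 6.9
position: [0.5511, -0.328, 0.0328]
tool_rot: [3.142, 0.0, 1.387]
force: [-0.2, 0.0, -0.0]
grip_width: 0.0142
finger_force: 0.0
```

apply_moves:
  claw: [0.011,0.011,0.011]
  xyz:
    - [0,0,0]
    - [0,0,0]
    - [0,0,0]
  twist:
    - [0,0,0]
    - [0,0,0]
    - [0,0,0]

```text
clock: 7.2
position: [0.5511, -0.3279, 0.0328]
tool_rot: [-3.142, -0.0, 1.387]
force: [1.0, -0.3, -0.2]
grip_width: 0.0112
finger_force: 0.0
```

apply_moves:
  claw: [0.0,0.0,0.0]
  xyz:
    - [0,0,0]
    - [0,0,0]
    - [0,0,0]
  twist:
    - [0,0,0]
    - [0,0,0]
    - [0,0,0]

```text
clock: 7.5
position: [0.5511, -0.328, 0.0328]
tool_rot: [3.142, 0.0, 1.387]
force: [-0.3, -0.4, -0.2]
grip_width: 0.0
finger_force: 0.0
```

```bash
python3 - <<'E'
from h import *
t=bot.grab_frame('side'); s=bot.observe(); p=np.array(s['position']); M=R.from_euler('xyz',s['tool_rot']).as_matrix()
x,y,w,h=325,325,120,90; k=800/w
b=cv2.resize(t['img'][y:y+h,x:x+w,::-1],(800,600),interpolation=cv2.INTER_CUBIC)
for d,c in [((0,0,0),(0,0,255)),((0,0,-.1),(0,255,0))]:
    q=(proj(t,p+M@np.array(d))-[x,y])*k; cv2.circle(b,(int(q[0]),int(q[1])),3,c,1); print(d,q)
cv2.imwrite('pics/c4.png',b)
for c in ['side']:
  for q in ['spanner','flat_bar','double_jaw','rack','tin']: print(q,[(np.round(d['position'],3).tolist(),round(d['score'],2)) for d in bot.find_in(c,q)[:4]])
print(s['moment'],s['clock'])
E
```

```text
(0, 0, 0) [420.20788961 453.28036234]
(0, 0, -0.1) [448.67375139 220.45682125]
spanner [([0.259, -0.397, 0.039], 0.71), ([0.545, -0.389, 0.048], 0.7)]
flat_bar [([0.488, -0.323, 0.047], 0.68)]
double_jaw [([0.423, -0.318, 0.042], 0.72)]
rack [([0.479, -0.323, 0.011], 0.96)]
tin [([0.511, -0.165, 0.05], 0.58)]
[ 0.03055729 -0.04773394 -0.00777759] 7.55
```

View pics/c4.png

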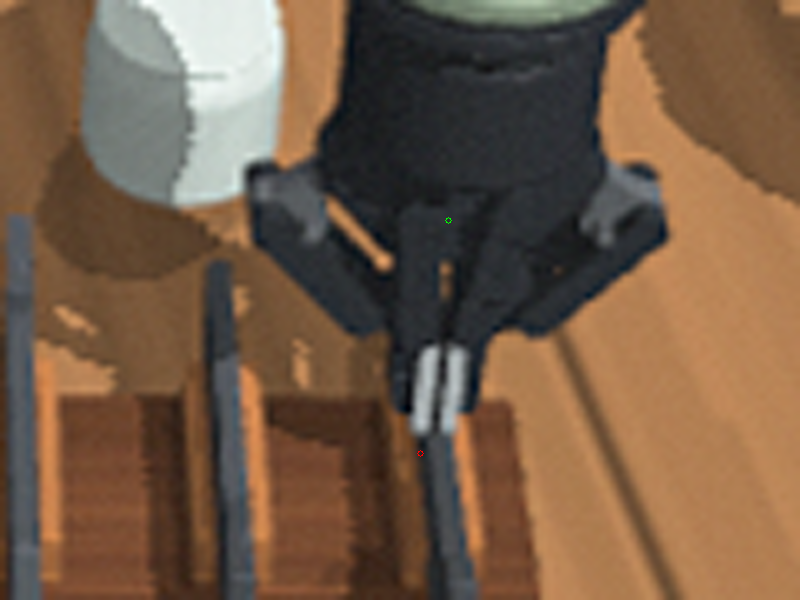

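The closed fingers met nothing. In the picture the pad tips (433,430) sit above the shank's top edge rather than around it. I'll probe down gently with the fingers shut to find the real top height.

apply_moves:
  claw: [0,0,0]
  xyz:
    - [0,0,0.001]
    - [0,0,0.001]
    - [0,0,0]
  twist:
    - [0,0,0]
    - [0,0,0]
    - [0,0,0]

```text
clock: 8.1
position: [0.551, -0.3279, 0.0306]
tool_rot: [-3.141, -0.0, 1.387]
force: [0.1, 0.0, -0.1]
grip_width: 0.0002
finger_force: 0.0
```

apply_moves:
  claw: [0,0,0]
  xyz:
    - [0,0,0.001]
    - [0,0,0.001]
    - [0,0,0]
  twist:
    - [0,0,0]
    - [0,0,0]
    - [0,0,0]

```text
clock: 8.4
position: [0.551, -0.3279, 0.0286]
tool_rot: [-3.141, -0.0, 1.387]
force: [0.8, 0.0, -0.4]
grip_width: 0.0002
finger_force: 0.0
```

apply_moves:
  claw: [0,0,0]
  xyz:
    - [0,0,0.001]
    - [0,0,0.001]
    - [0,0,0]
  twist:
    - [0,0,0]
    - [0,0,0]
    - [0,0,0]

```text
clock: 8.7
position: [0.551, -0.3279, 0.0266]
tool_rot: [-3.141, -0.0, 1.387]
force: [-0.3, -0.8, 0.6]
grip_width: -0.0001
finger_force: 0.0
```

```bash
python3 - <<'E'
from h import *
np.set_printoptions(precision=4,suppress=True)
t=bot.grab_frame('top'); s=bot.grab_frame('side'); p=np.array(bot.observe()['position'])
print('rack far-right corner: side',onplane(s,402.8,384.8,.012),'left',onplane(s,312.8,384.8,.012))
print('base origin proj top',proj(t,[0,0,0]),'side',proj(s,[0,0,0]))
x,y,w,h=325,325,120,90
b=cv2.resize(s['img'][y:y+h,x:x+w,::-1],(480,360),interpolation=cv2.INTER_CUBIC)
b0=cv2.resize(cv2.imread('pics/side0.png')[y:y+h,x:x+w],(480,360),interpolation=cv2.INTER_CUBIC)
cv2.imwrite('pics/c5.png',np.vstack([b0,b])[:, :][0:720])
im=np.hstack([b0[:, :390],b[:, :390]]); cv2.imwrite('pics/c5.png',im)
print('tcp proj',proj(s,p))
E
```

```text
rack far-right corner: side [ 0.5958 -0.294   0.012 ] left [ 0.4068 -0.26    0.012 ]
base origin proj top [339.3991 438.6763] side [123.0434 329.4718]
tcp proj [387.7813 394.9961]
```

View pics/c5.png

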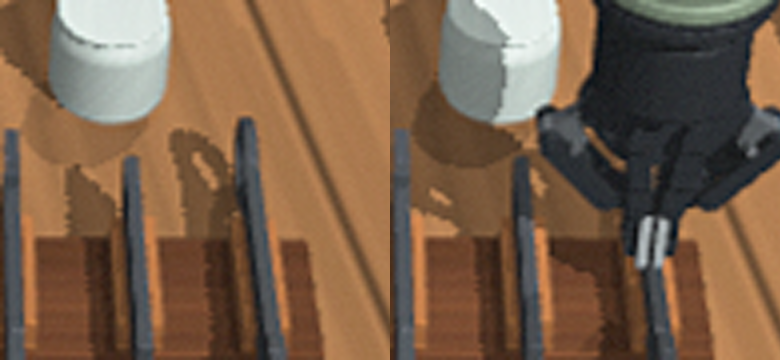

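The shut pads end at about crop (650,268), on the shank's top edge line, and still show no contact. I'll keep probing in small steps.

apply_moves:
  claw: [0,0,0]
  xyz:
    - [0,0,0.001]
    - [0,0,0.001]
    - [0,0,0]
  twist:
    - [0,0,0]
    - [0,0,0]
    - [0,0,0]

```text
clock: 9.1
position: [0.5511, -0.328, 0.0247]
tool_rot: [3.142, 0.0, 1.387]
force: [0.1, -0.3, 0.4]
grip_width: 0.0001
finger_force: 0.0
```

apply_moves:
  claw: [0,0,0]
  xyz:
    - [0,0,0.001]
    - [0,0,0.001]
    - [0,0,0]
  twist:
    - [0,0,0]
    - [0,0,0]
    - [0,0,0]

```text
clock: 9.4
position: [0.5523, -0.3283, 0.0244]
tool_rot: [3.139, -0.0, 1.387]
force: [-1.1, 3.8, 22.8]
grip_width: 0.0002
finger_force: 11.9
```

apply_moves:
  claw: [0,0,0]
  xyz:
    - [0,0,0.001]
    - [0,0,0.001]
    - [0,0,0]
  twist:
    - [0,0,0]
    - [0,0,0]
    - [0,0,0]

```text
clock: 9.7
position: [0.5537, -0.3287, 0.0242]
tool_rot: [3.136, 0.0, 1.387]
force: [-0.6, 7.3, 46.5]
grip_width: 0.0001
finger_force: 23.7
```

Contact came at a reading of z≈0.0245. The spanner top is at 0.046, so the finger ends are about 21 mm above the reported TCP. That matches the roughly 6 px row offset I saw, so I'll apply that tool offset from here on. Back up, open and check.

apply_moves:
  claw: [0,0,0.045,0.045,0.045,0.045]
  xyz:
    - [0,0,-0.008]
    - [0,0,-0.01]
    - [0,0,0]
    - [0,0,0]
    - [0,0,0]
    - [0,0,0]
  twist:
    - [0,0,0]
    - [0,0,0]
    - [0,0,0]
    - [0,0,0]
    - [0,0,0]
    - [0,0,0]

```text
clock: 10.3
position: [0.5509, -0.3279, 0.0384]
tool_rot: [-3.141, -0.0, 1.387]
force: [0.2, 0.2, -0.8]
grip_width: 0.045
finger_force: 0.0
```

apply_moves:
  claw: [0.045,0.045,0.045,0.045]
  xyz:
    - [0,0,0.008]
    - [0,0,0.006]
    - [0,0,0.002]
    - [0,0,0]
  twist:
    - [0,0,0]
    - [0,0,0]
    - [0,0,0]
    - [0,0,0]

```text
clock: 10.7
position: [0.5508, -0.3279, 0.0222]
tool_rot: [-3.141, -0.0, 1.387]
force: [0.5, 0.9, -0.3]
grip_width: 0.0451
finger_force: 0.0
```

apply_moves:
  claw: [0.045,0.045,0.045,0.045]
  xyz:
    - [0,0,0.003]
    - [0,0,0.003]
    - [0,0,0.003]
    - [0,0,0]
  twist:
    - [0,0,0]
    - [0,0,0]
    - [0,0,0]
    - [0,0,0]

```text
clock: 11.1
position: [0.5509, -0.3278, 0.0134]
tool_rot: [-3.141, -0.0, 1.387]
force: [-0.2, 0.4, -0.6]
grip_width: 0.0449
finger_force: 0.0
```

apply_moves:
  claw: [0.024,0.024,0.02,0.02]
  xyz:
    - [0,0,0]
    - [0,0,0]
    - [0,0,0]
    - [0,0,0]
  twist:
    - [0,0,0]
    - [0,0,0]
    - [0,0,0]
    - [0,0,0]

```text
clock: 11.5
position: [0.5511, -0.328, 0.0139]
tool_rot: [3.141, 0.0, 1.387]
force: [0.1, 0.0, 0.4]
grip_width: 0.0202
finger_force: 0.0
```

apply_moves:
  claw: [0.016,0.016,0.013,0.013]
  xyz:
    - [0,0,0]
    - [0,0,0]
    - [0,0,0]
    - [0,0,0]
  twist:
    - [0,0,0]
    - [0,0,0]
    - [0,0,0]
    - [0,0,0]

```text
clock: 11.9
position: [0.5511, -0.328, 0.0138]
tool_rot: [3.142, 0.0, 1.387]
force: [0.3, -0.2, 0.5]
grip_width: 0.0131
finger_force: 0.3
```

apply_moves:
  claw: [0.01,0.01,0.006,0.006]
  xyz:
    - [0,0,0]
    - [0,0,0]
    - [0,0,0]
    - [0,0,0]
  twist:
    - [0,0,0]
    - [0,0,0]
    - [0,0,0]
    - [0,0,0]
  force: 20

```text
clock: 12.3
position: [0.5523, -0.3282, 0.0141]
tool_rot: [3.139, 0.001, 1.387]
force: [8.7, -2.2, -1.8]
grip_width: 0.0078
finger_force: 19.3
```

Gripped at 7.8 mm. The arm is deflected about 2 mm toward +x, so I'll follow it, tighten and lift.

apply_moves:
  claw: [0,0,0,0,0,0,0,0,0,0,0]
  xyz:
    - [0,0.002,0]
    - [0,0,0]
    - [0,0,-0.005]
    - [0,0,-0.005]
    - [0,0,-0.01]
    - [0,0,-0.01]
    - [0,0,-0.015]
    - [0,0,-0.025]
    - [0,0,-0.04]
    - [0,0,-0.04]
    - [0,0,0]
  twist:
    - [0,0,0]
    - [0,0,0]
    - [0,0,0]
    - [0,0,0]
    - [0,0,0]
    - [0,0,0]
    - [0,0,0]
    - [0,0,0]
    - [0,0,0]
    - [0,0,0]
    - [0,0,0]
  force: 90

```text
clock: 13.4
position: [0.5545, -0.3302, 0.1699]
tool_rot: [3.135, 0.002, 1.386]
force: [-0.1, -1.4, -2.7]
grip_width: 0.0051
finger_force: 87.7
```

```bash
python3 - <<'E'
from h import *
s=snap('side','s6')
for q in ['spanner','spanner_eye','flat_bar','double_jaw','tin']: print(q,[(np.round(d['position'],3).tolist(),round(d['score'],2)) for d in bot.find_in('side',q)[:3]])
o=bot.observe(); print(o['position'],o['moment'],o['force'],o['qpos'],o['finger_force'],o['grip_width'])
E
```

```text
spanner [([0.26, -0.397, 0.038], 0.82), ([0.545, -0.396, 0.2], 0.78)]
spanner_eye [([0.264, -0.399, 0.041], 0.78), ([0.544, -0.394, 0.203], 0.73)]
flat_bar [([0.487, -0.32, 0.042], 0.6)]
double_jaw [([0.426, -0.32, 0.043], 0.73), ([0.495, -0.319, 0.014], 0.34)]
tin [([0.512, -0.168, 0.048], 0.82)]
[ 0.55256788 -0.32794437  0.1627601 ] [-0.04380888  0.04451134 -0.00310988] [-1.03509456  0.12927175 -3.22278086] [-0.03399883  0.74456976  0.79169983  1.62169359 -0.59539368  1.03374598
  0.75663684] 87.72362815216184 0.004713964386029328
```

View pics/s6.png

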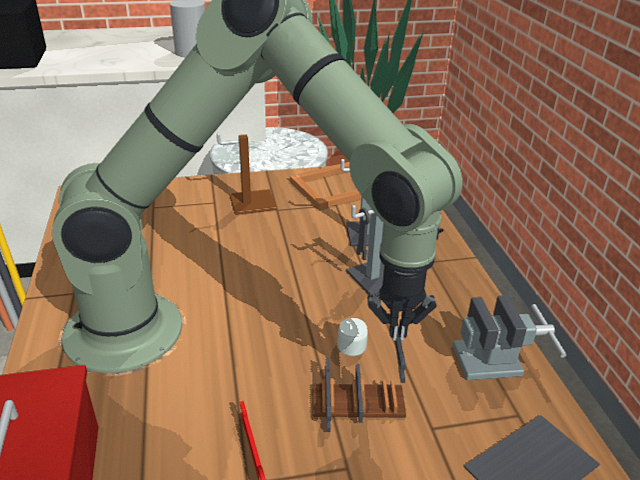

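Spanner lifted: the shank hangs under the fingers near (400,350), and the other irons are undisturbed. Next I'll turn it to heading 35° and carry it to a free bench area around (0.42, 0.13).

apply_moves:
  claw: [0,0,0,0,0,0,0,0,0,0,0,0,0,0,0,0,0,0,0,0]
  xyz:
    - [0,0,0]
    - [0,0,0]
    - [0,0,0]
    - [0,0,0]
    - [0,0,0]
    - [0,0,0]
    - [0.011,-0.0322,0]
    - [0.011,-0.0322,0]
    - [0.011,-0.0322,0]
    - [0.011,-0.0322,0]
    - [0.011,-0.0322,0]
    - [0.011,-0.0322,0]
    - [0.011,-0.0322,0]
    - [0.011,-0.0322,0]
    - [0.011,-0.0322,0]
    - [0.011,-0.0322,0]
    - [0.011,-0.0322,0]
    - [0.011,-0.0322,0]
    - [0.011,-0.0322,0]
    - [0.011,-0.0322,0]
  twist:
    - [0,0,0.1295]
    - [0,0,0.1295]
    - [0,0,0.1295]
    - [0,0,0.1295]
    - [0,0,0.1295]
    - [0,0,0.1295]
    - [0,0,0]
    - [0,0,0]
    - [0,0,0]
    - [0,0,0]
    - [0,0,0]
    - [0,0,0]
    - [0,0,0]
    - [0,0,0]
    - [0,0,0]
    - [0,0,0]
    - [0,0,0]
    - [0,0,0]
    - [0,0,0]
    - [0,0,0]

```text
clock: 15.7
position: [0.4203, 0.1306, 0.1634]
tool_rot: [3.141, 0.001, 0.61]
force: [0.9, 0.9, -3.7]
grip_width: 0.0047
finger_force: 88.0
```

apply_moves:
  claw: [0,0,0,0,0,0]
  xyz:
    - [0,0,0.02]
    - [0,0,0.02]
    - [0,0,0.02]
    - [0,0,0.02]
    - [0,0,0.02]
    - [0,0,0]
  twist:
    - [-0.122,0,0]
    - [-0.122,0,0]
    - [-0.122,0,0]
    - [-0.122,0,0]
    - [-0.122,0,0]
    - [0,0,0]

```text
clock: 16.3
position: [0.4334, 0.1088, 0.0651]
tool_rot: [2.522, 0.01, 0.614]
force: [0.3, -1.2, -3.7]
grip_width: 0.0051
finger_force: 88.3
```

apply_moves:
  claw: [0,0,0,0]
  xyz:
    - [0,-0.009,0.013]
    - [0,-0.009,0.013]
    - [0,-0.009,0.0125]
    - [0,0,0]
  twist:
    - [0,0,0]
    - [0,0,0]
    - [0,0,0]
    - [0,0,0]

```text
clock: 16.7
position: [0.4347, 0.1104, 0.0213]
tool_rot: [2.537, -0.0, 0.608]
force: [-1.0, -0.4, -2.7]
grip_width: 0.0049
finger_force: 88.2
```

apply_moves:
  claw: [0,0,0,0]
  xyz:
    - [0,-0.001,0.0015]
    - [0,-0.001,0.0015]
    - [0,0,0]
    - [0,0,0]
  twist:
    - [0,0,0]
    - [0,0,0]
    - [0,0,0]
    - [0,0,0]

```text
clock: 17.1
position: [0.4349, 0.1101, 0.0179]
tool_rot: [2.532, -0.0, 0.61]
force: [-0.1, -0.3, -3.7]
grip_width: 0.005
finger_force: 88.2
```

apply_moves:
  claw: [0,0,0,0]
  xyz:
    - [0,-0.001,0.0015]
    - [0,-0.001,0.0015]
    - [0,0,0]
    - [0,0,0]
  twist:
    - [0,0,0]
    - [0,0,0]
    - [0,0,0]
    - [0,0,0]

```text
clock: 17.5
position: [0.4348, 0.1098, 0.0139]
tool_rot: [2.531, 0.0, 0.61]
force: [0.1, 0.1, -3.0]
grip_width: 0.0054
finger_force: 88.2
```

apply_moves:
  claw: [0,0,0]
  xyz:
    - [0,-0.001,0.0015]
    - [0,-0.0005,0.0005]
    - [0,0,0]
  twist:
    - [0,0,0]
    - [0,0,0]
    - [0,0,0]

```text
clock: 17.8
position: [0.4347, 0.1099, 0.0114]
tool_rot: [2.532, 0.0, 0.61]
force: [0.6, 0.3, -3.3]
grip_width: 0.0051
finger_force: 88.2
```

apply_moves:
  claw: [0,0,0]
  xyz:
    - [0,-0.0005,0.001]
    - [0,-0.0005,0.0005]
    - [0,0,0]
  twist:
    - [0,0,0]
    - [0,0,0]
    - [0,0,0]

```text
clock: 18.1
position: [0.4348, 0.1099, 0.0096]
tool_rot: [2.532, 0.0, 0.61]
force: [-0.3, 0.2, -3.8]
grip_width: 0.0051
finger_force: 88.3
```

apply_moves:
  claw: [0,0,0]
  xyz:
    - [0,-0.0005,0.001]
    - [0,-0.0005,0.0005]
    - [0,0,0]
  twist:
    - [0,0,0]
    - [0,0,0]
    - [0,0,0]

```text
clock: 18.4
position: [0.4348, 0.1097, 0.008]
tool_rot: [2.531, -0.0, 0.61]
force: [-2.2, 0.7, 2.7]
grip_width: 0.0057
finger_force: 89.4
```

Edge contact on the bench at about 0.009. Release slightly and withdraw along the tool axis so it falls flat.

apply_moves:
  claw: [0.02,0.03,0.034,0.034,0.034,0.034,0.034,0.034,0.034,0.034,0.034]
  xyz:
    - [0,-0.001,-0.001]
    - [0,-0.002,-0.002]
    - [0,0,0]
    - [0,0,0]
    - [0,0,-0.01]
    - [0,0,-0.02]
    - [0,0,-0.03]
    - [0,0,-0.04]
    - [0,0,-0.04]
    - [0,0,0]
    - [0,0,0]
  twist:
    - [0,0,0]
    - [0,0,0]
    - [0,0,0]
    - [0,0,0]
    - [0,0,0]
    - [0,0,0]
    - [0,0,0]
    - [0,0,0]
    - [0,0,0]
    - [0,0,0]
    - [0,0,0]
  force: 20

```text
clock: 19.5
position: [0.3865, 0.1795, 0.1234]
tool_rot: [2.532, -0.001, 0.611]
force: [0.3, -0.9, 0.6]
grip_width: 0.034
finger_force: 0.0
```

```bash
python3 - <<'E'
from h import *
s=snap('side','s7'); t=snap('top','t7')
for c in ['side','top']:
  for q in ['spanner','spanner_eye']: print(c,q,[(np.round(d['position'],3).tolist(),round(d['score'],2)) for d in bot.find_in(c,q)[:3]])
print(bot.observe()['position'], proj(s,[.43,.12,.008]),proj(t,[.43,.12,.008]))
E
```

```text
side spanner [([0.425, 0.119, 0.007], 0.95), ([0.26, -0.397, 0.04], 0.68)]
side spanner_eye [([0.262, -0.398, 0.046], 0.9), ([0.424, 0.126, 0.008], 0.82), ([0.592, 0.071, 0.158], 0.62)]
top spanner [([0.262, -0.393, 0.044], 0.69), ([0.426, 0.125, 0.008], 0.58)]
top spanner_eye [([0.428, 0.127, 0.007], 0.76), ([0.261, -0.394, 0.041], 0.74)]
[0.38656114 0.17830306 0.12299107] [294.20515834 277.22314329] [289.61120471 262.61740602]
```

apply_moves:
  claw: [0.06,0.06,0.06,0.06,0.06,0.06,0.06]
  xyz:
    - [0,0,-0.02]
    - [0,0,-0.02]
    - [0,0,-0.02]
    - [0,0,-0.02]
    - [0,0,-0.02]
    - [0,0,0]
    - [0,0,0]
  twist:
    - [0.122,0,0]
    - [0.122,0,0]
    - [0.122,0,0]
    - [0.122,0,0]
    - [0.122,0,0]
    - [0,0,0]
    - [0,0,0]

```text
clock: 20.5
position: [0.3667, 0.2075, 0.2124]
tool_rot: [3.126, -0.0, 0.608]
force: [-0.7, 0.9, -0.9]
grip_width: 0.0599
finger_force: 0.0
```

apply_moves:
  claw: [0.06,0.06,0.06,0.06,0.06,0.06,0.06,0.06,0.06,0.06,0.06,0.06,0.06,0.06,0.06,0.06,0.06,0.06,0.06,0.06]
  xyz:
    - [0,0,0]
    - [0,0,0]
    - [0,0,0]
    - [0,0,0]
    - [0,0,0]
    - [0,0,0]
    - [0,0,0]
    - [0,0,0]
    - [0,0,0]
    - [0,0,0]
    - [0,0,0]
    - [0,0,0]
    - [0,0,0]
    - [0,0,0]
    - [0,0,0]
    - [0,0,0]
    - [0,0,0]
    - [0,0,0]
    - [0,0,0]
    - [0,0,0]
  twist:
    - [0,0,-0.149]
    - [0,0,-0.149]
    - [0,0,-0.149]
    - [0,0,-0.149]
    - [0,0,-0.149]
    - [0,0,-0.149]
    - [0,0,-0.149]
    - [0,0,-0.149]
    - [0,0,-0.149]
    - [0,0,-0.149]
    - [0,0,-0.149]
    - [0,0,-0.149]
    - [0,0,-0.149]
    - [0,0,-0.149]
    - [0,0,-0.149]
    - [0,0,-0.149]
    - [0,0,-0.149]
    - [0,0,-0.149]
    - [0,0,-0.149]
    - [0,0,-0.149]

```text
clock: 22.5
position: [0.3655, 0.2082, 0.2108]
tool_rot: [-3.123, -0.001, -2.686]
force: [1.0, 0.6, 0.2]
grip_width: 0.0602
finger_force: 0.0
```

```bash
python3 - <<'E'
from h import *
s=snap('side','s8'); t=snap('top','t8')
a=cv2.resize(s['img'][220:310,230:350,::-1],(400,300),interpolation=cv2.INTER_CUBIC)
b=cv2.resize(t['img'][215:305,230:350,::-1],(400,300),interpolation=cv2.INTER_CUBIC)
# segment dark bluish pixels on orange bench: dark & not orange
out=[]
for f,(x,y) in [(s,(230,220)),(t,(230,215))]:
    im=f['img'][y:y+90,x:x+120].astype(int); m=(im[...,0]-im[...,2]<15)&(im.sum(2)<330)
    m=m.astype(np.uint8); n,l,st,ce=cv2.connectedComponentsWithStats(m)
    print([(st[i].tolist(),np.round(ce[i],1).tolist()) for i in range(1,n) if st[i][4]>40]); out.append(cv2.resize(m*255,(400,300)))
c=np.vstack([np.hstack([a,b]),cv2.cvtColor(np.hstack(out),cv2.COLOR_GRAY2BGR)]); cv2.imwrite('pics/c8.png',c)
o=bot.observe(); print(o['position'],o['tool_rot'],o['qpos'],o['clock'])
for c in ['side','top']:
  for q in ['spanner','spanner_eye']: print(c,q,[(np.round(d['position'],3).tolist(),round(d['score'],2)) for d in bot.find_in(c,q)[:3]])
E
```

```text
[([32, 40, 61, 38, 659], [62.3, 57.9])]
[([4, 2, 38, 53, 419], [23.0, 30.1]), ([31, 16, 43, 56, 614], [53.8, 45.3])]
[0.36559314 0.20807513 0.21103579] [-3.12331416e+00 -5.41392035e-04 -2.68951477e+00] [-1.17319908  0.22256945  0.58976357  2.1238809  -0.14130711  0.83993313
  1.52298774] 22.6
side spanner [([0.423, 0.119, 0.01], 0.97), ([0.26, -0.395, 0.038], 0.91)]
side spanner_eye [([0.263, -0.398, 0.044], 0.95), ([0.424, 0.121, 0.009], 0.64)]
top spanner [([0.428, 0.127, 0.005], 0.92), ([0.428, -0.294, 0.047], 0.66), ([0.263, -0.393, 0.045], 0.59)]
top spanner_eye [([0.428, 0.124, 0.008], 0.64), ([0.263, -0.396, 0.043], 0.53)]
```

```bash
cat > seg.py <<'E'
from h import *
def seg(f,x,y,w,h,z,pick):
    im=f['img'][y:y+h,x:x+w].astype(int); m=((im[...,0]-im[...,2]<15)&(im.sum(2)<330)).astype(np.uint8)
    n,l,st,ce=cv2.connectedComponentsWithStats(m); i=pick(st,ce)
    v,u=np.nonzero(l==i); P=np.array([onplane(f,a+x,b+y,z)[:2] for a,b in zip(u,v)]); return P
E
python3 - <<'E'
from seg import *
np.set_printoptions(precision=4,suppress=True,linewidth=150)
s=bot.grab_frame('side'); t=bot.grab_frame('top')
for nm,P in [('side',seg(s,230,220,120,90,.007,lambda st,ce:1+np.argmax(st[1:,4]))),('top',seg(t,230,215,120,90,.007,lambda st,ce:1+np.argmax(st[1:,4])))]:
    c=P.mean(0); w,V=np.linalg.eigh(np.cov((P-c).T)); a=V[:,1]; a=a*np.sign(a[0]); n=np.array([-a[1],a[0]])
    d=(P-c)@a; e=(P-c)@n
    print(nm,c,'heading',np.degrees(np.arctan2(a[1],a[0])),'ext',d.min(),d.max(),'mid',c+a*(d.min()+d.max())/2)
    for lo in np.arange(-.105,.105,.01):
        k=(d>=lo)&(d<lo+.01)
        if k.any(): print(round(lo,3),k.sum(),np.round([e[k].min(),e[k].max(),e[k].mean()],4))
E
```

```text
side [0.4256 0.1201] heading 34.88918096787451 ext -0.09049320300616524 0.10529397101727753 mid [0.4316 0.1243]
-0.095 20 [-0.0241  0.0241 -0.0006]
-0.085 35 [-0.0248  0.0254 -0.0009]
-0.075 41 [-0.0249  0.0248 -0.0007]
-0.065 46 [-0.0238  0.0256  0.0013]
-0.055 37 [-0.0186  0.0195  0.0009]
-0.045 37 [-0.0192  0.0202 -0.0001]
-0.035 37 [-0.0187  0.0196  0.0005]
-0.025 35 [-0.0194  0.0185 -0.0001]
-0.015 36 [-0.0195  0.0192 -0.0007]
-0.005 34 [-0.0183  0.0186 -0.0001]
0.005 34 [-0.019   0.0193 -0.0004]
0.015 36 [-0.0191  0.02    0.0007]
0.025 32 [-0.018   0.0194 -0.    ]
0.035 35 [-0.0193  0.0201  0.0006]
0.045 33 [-0.0188  0.0189 -0.0004]
0.055 33 [-0.0194  0.0183 -0.0003]
0.065 29 [-0.0258  0.0242 -0.002 ]
0.075 22 [-0.0246  0.0255 -0.0012]
0.085 27 [-0.0222  0.0249  0.0022]
0.095 23 [-0.0159  0.0153  0.0004]
top [0.4364 0.1349] heading 35.07242980265242 ext -0.07013494801865633 0.08755421254171077 mid [0.4436 0.1399]
-0.075 22 [-0.0136  0.0132  0.0008]
-0.065 46 [-0.015   0.0144  0.0003]
-0.055 45 [-0.0147  0.0142 -0.0005]
-0.045 46 [-0.0144  0.0145  0.    ]
-0.035 46 [-0.0147  0.0148 -0.    ]
-0.025 48 [-0.0156  0.0146 -0.0004]
-0.015 45 [-0.0147  0.0143 -0.0002]
-0.005 45 [-0.0156  0.0147 -0.    ]
0.005 47 [-0.0144  0.0153  0.0002]
0.015 44 [-0.015   0.0141 -0.0002]
0.025 44 [-0.0144  0.0139 -0.    ]
0.035 38 [-0.0147  0.0145  0.    ]
0.045 11 [-0.0159  0.0175  0.0024]
0.055 23 [-0.0219  0.0208 -0.    ]
0.065 24 [-0.0222  0.0214 -0.0001]
0.075 35 [-0.0195  0.0176 -0.0002]
0.085 6 [-0.0069  0.0045 -0.0009]
```

```bash
cat >> h.py <<'E'
def need(pos,yaw,pitch_R=None):
    o=bot.observe(); M=R.from_euler('xyz',o['tool_rot']); T=R.from_euler('xyz',[np.pi,0,yaw]) if pitch_R is None else pitch_R
    print('pos',np.round(o['position'],4),'shift(cur axes)',np.round(M.inv().apply(np.array(pos)-o['position']),4),'twist',np.round((M.inv()*T).as_rotvec(),4),'shift(tgt axes)',np.round(T.inv().apply(np.array(pos)-o['position']),4),'clock',o['clock'],'q',np.round(o['qpos'],2))
E
python3 -c "
from h import *
need([.428,.1255,.05],np.radians(215))"
```

```text
pos [0.3663 0.208  0.2122] shift(cur axes) [-0.0198 -0.0983  0.1639] twist [-0.017   0.0003 -0.1648] shift(tgt axes) [-0.0033 -0.103   0.1622] clock 22.9 q [-1.17  0.22  0.59  2.12 -0.14  0.84  1.52]
```

apply_moves:
  claw: [0.06,0.06,0.06,0.06,0.06,0.06,0.06,0.06]
  xyz:
    - [0,0,0]
    - [0,0,0]
    - [-0.001,-0.034,0.032]
    - [-0.001,-0.034,0.032]
    - [-0.001,-0.035,0.032]
    - [0,0,0.033]
    - [0,0,0.033]
    - [0,0,0]
  twist:
    - [-0.017,0,-0.08]
    - [0,0,-0.084]
    - [0,0,0]
    - [0,0,0]
    - [0,0,0]
    - [0,0,0]
    - [0,0,0]
    - [0,0,0]

```text
clock: 23.7
position: [0.4265, 0.1244, 0.0477]
tool_rot: [3.141, -0.004, -2.532]
force: [0.2, -0.9, 0.4]
grip_width: 0.0597
finger_force: 0.0
```

```bash
python3 - <<'E'
from h import *
s=snap('side','s9')
need([.428,.1255,.0],np.radians(215))
p=bot.observe()['position']; print(proj(s,p))
x,y,w,h=255,205,100,75
a=cv2.resize(s['img'][y:y+h,x:x+w,::-1],(800,600),interpolation=cv2.INTER_CUBIC); cv2.imwrite('pics/c9.png',a)
E
```

```text
pos [0.4273 0.1247 0.0497] shift(cur axes) [-0.0011  0.0002  0.0497] twist [ 0.0006 -0.0018 -0.0008] shift(tgt axes) [-0.001   0.0003  0.0497] clock 23.75 q [-0.7   0.56  0.37  2.2  -0.45  0.46  2.21]
[292.87220469 263.53067191]
```

View pics/c9.png

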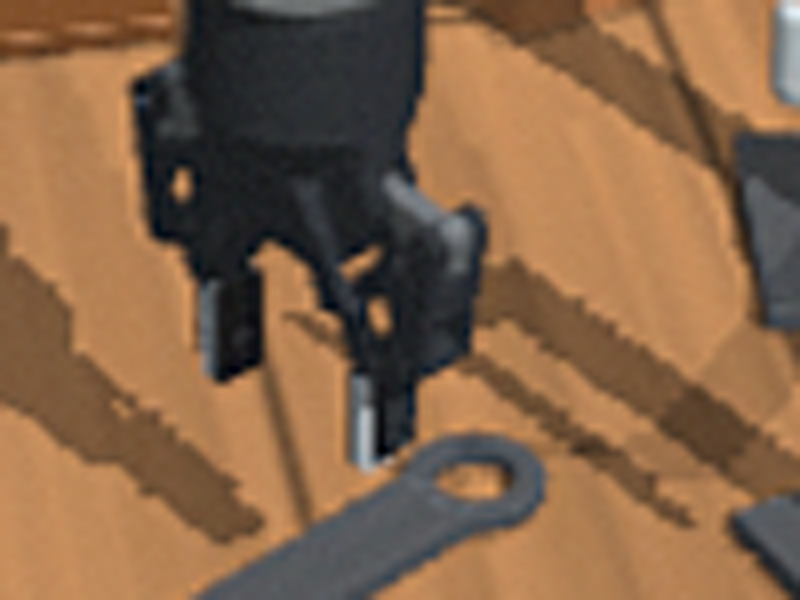

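The picture shows both fingers straddling the shank's line. Tips are at about (215,380) and (375,465), and the eye is at (470,482) toward the hooks, with a shift of about 3 mm needed along tool y. I'll descend, then feel for the bench.

apply_moves:
  claw: [0.06,0.06,0.06,0.06,0.06]
  xyz:
    - [0,0.003,0.02]
    - [0,0,0.02]
    - [0,0,0.012]
    - [0,0,0.005]
    - [0,0,0]
  twist:
    - [0,0,0]
    - [0,0,0]
    - [0,0,0]
    - [0,0,0]
    - [0,0,0]

```text
clock: 24.25
position: [0.4268, 0.1281, -0.006]
tool_rot: [3.141, 0.002, -2.53]
force: [0.5, 0.3, 1.1]
grip_width: 0.06
finger_force: 0.0
```

apply_moves:
  claw: [0.06,0.06,0.06]
  xyz:
    - [0,0,0.003]
    - [0,0,0.003]
    - [0,0,0]
  twist:
    - [0,0,0]
    - [0,0,0]
    - [0,0,0]

```text
clock: 24.55
position: [0.4266, 0.1281, -0.0125]
tool_rot: [3.141, 0.002, -2.53]
force: [-0.3, 0.3, -0.8]
grip_width: 0.0595
finger_force: 0.0
```

apply_moves:
  claw: [0.06,0.06,0.06]
  xyz:
    - [0,0,0.002]
    - [0,0,0.002]
    - [0,0,0]
  twist:
    - [0,0,0]
    - [0,0,0]
    - [0,0,0]

```text
clock: 24.85
position: [0.4265, 0.128, -0.0167]
tool_rot: [3.141, 0.001, -2.53]
force: [0.2, -1.2, -0.5]
grip_width: 0.0599
finger_force: 0.0
```

apply_moves:
  claw: [0.06,0.06,0.06]
  xyz:
    - [0,0,0.002]
    - [0,0,0.001]
    - [0,0,0]
  twist:
    - [0,0,0]
    - [0,0,0]
    - [0,0,0]

```text
clock: 25.15
position: [0.4265, 0.1279, -0.0197]
tool_rot: [3.141, 0.001, -2.53]
force: [-0.7, -0.2, -0.2]
grip_width: 0.0599
finger_force: 0.0
```

apply_moves:
  claw: [0.05,0.045,0.04,0.036,0.034,0.034]
  xyz:
    - [0,0,0]
    - [0,0,0]
    - [0,0,0]
    - [0,0,0]
    - [0,0,0]
    - [0,0,0]
  twist:
    - [0,0,0]
    - [0,0,0]
    - [0,0,0]
    - [0,0,0]
    - [0,0,0]
    - [0,0,0]
  force: 20

```text
clock: 25.75
position: [0.4268, 0.1279, -0.0195]
tool_rot: [3.142, 0.002, -2.53]
force: [0.3, -1.2, 2.2]
grip_width: 0.0335
finger_force: 1.2
```

apply_moves:
  claw: [0.03,0.02,0.02]
  xyz:
    - [0,0,0]
    - [0,0,0]
    - [0,0,0]
  twist:
    - [0,0,0]
    - [0,0,0]
    - [0,0,0]

```text
clock: 26.05
position: [0.4268, 0.1278, -0.0193]
tool_rot: [3.142, 0.002, -2.53]
force: [0.6, -2.8, 6.3]
grip_width: 0.0337
finger_force: 19.4
```

Gripped at 33.7 mm across the shank. Tighten and lift straight up.

apply_moves:
  claw: [0.02,0.02,0.02,0.02,0.02,0.02,0.02,0.02,0.02,0.02,0.02,0.02,0.02]
  xyz:
    - [0,0,-0.002]
    - [0,0,0]
    - [0,0,-0.01]
    - [0,0,-0.02]
    - [0,0,-0.04]
    - [0,0,-0.04]
    - [0,0,-0.04]
    - [0,0,-0.04]
    - [0,0,-0.04]
    - [0,0,-0.04]
    - [0,0,-0.04]
    - [0,0,0]
    - [0,0,0]
  twist:
    - [0,0,0]
    - [0,0,0]
    - [0,0,0]
    - [0,0,0]
    - [0,0,0]
    - [0,0,0]
    - [0,0,0]
    - [0,0,0]
    - [0,0,0]
    - [0,0,0]
    - [0,0,0]
    - [0,0,0]
    - [0,0,0]
  force: 80

```text
clock: 27.35
position: [0.4258, 0.1277, 0.2928]
tool_rot: [3.14, 0.003, -2.529]
force: [0.0, -0.1, -3.6]
grip_width: 0.0306
finger_force: 80.4
```

```bash
python3 - <<'E'
from h import *
s=snap('side','s10'); t=snap('top','t10')
need([.48,.31,.26],np.radians(173.5))
o=bot.observe(); print(o['force'],o['grip_width'],o['finger_force'])
p=np.array(o['position']);M=R.from_euler('xyz',o['tool_rot']).as_matrix()
for nm,f in [('side',s),('top',t)]:
    e=p+M@np.array([-.075,0,-.0215]); print(nm,'pred eye px',proj(f,e),e)
    print([(np.round(d['position'],3).tolist(),np.round(d['score'],2)) for q in ['spanner','spanner_eye'] for d in bot.find_in(nm,q)[:3]])
E
```

```text
pos [0.4254 0.1274 0.2916] shift(cur axes) [-0.1496  0.1181  0.0317] twist [ 6.000e-04 -4.000e-04  7.254e-01] shift(tgt axes) [-0.0336  0.1876  0.0316] clock 27.45 q [-1.01  0.15  0.67  1.96 -0.11  1.06  1.89]
[ 0.84840069 -0.69346297 -2.89338499] 0.03064274602213845 80.44612526893616
side pred eye px [313.6098436 163.0557874] [0.48680368 0.17046397 0.31307486]
[([0.411, 0.108, 0.321], np.float64(0.76)), ([0.264, -0.398, 0.039], np.float64(0.74)), ([0.263, -0.396, 0.043], np.float64(0.64)), ([0.66, 0.293, 0.103], np.float64(0.51))]
top pred eye px [259.83364232 214.33444319] [0.48680368 0.17046397 0.31307486]
[([0.263, -0.395, 0.043], np.float64(0.87)), ([0.262, -0.396, 0.043], np.float64(0.59))]
```

Lift confirmed. Now I'll turn it to the hook heading (-6.5°) and move to a standoff with the eye about 60 mm in front of the tip.

apply_moves:
  claw: [0.02,0.02,0.02,0.02,0.02,0.02,0.02,0.02,0.02,0.02,0.02,0.02,0.02,0.02]
  xyz:
    - [0,0,0]
    - [0,0,0]
    - [0,0,0]
    - [0,0,0]
    - [0,0,0]
    - [-0.0015,0.032,0]
    - [-0.0015,0.032,0]
    - [-0.0015,0.032,0]
    - [-0.0015,0.032,0]
    - [-0.0015,0.032,0]
    - [-0.002,0.032,0]
    - [0,0,0.02]
    - [0,0,0.02]
    - [0,0,0]
  twist:
    - [0,0,0.145]
    - [0,0,0.145]
    - [0,0,0.145]
    - [0,0,0.145]
    - [0,0,0.145]
    - [0,0,0]
    - [0,0,0]
    - [0,0,0]
    - [0,0,0]
    - [0,0,0]
    - [0,0,0]
    - [0,0,0]
    - [0,0,0]
    - [0,0,0]

```text
clock: 29.05
position: [0.4562, 0.3167, 0.2501]
tool_rot: [-3.139, -0.002, 3.029]
force: [-0.2, 0.2, -3.2]
grip_width: 0.0306
finger_force: 80.5
```

```bash
cat > asc.py <<'E'
from h import *
def asc(f,x0,x1,y0,y1):
    im=f['img'].astype(int)
    print('cols',x0,'-',x1)
    for y in range(y0,y1):
        r=''
        for x in range(x0,x1):
            a=im[y,x]; s=a.sum(); grey=abs(a[0]-a[2])<28
            r+= ('#' if s<200 else '+' if s<330 else '-' if s<450 else 'O') if grey else '.'
        print(y,r)
E
python3 - <<'E'
from asc import *
s=snap('side','s11'); t=snap('top','t11')
need([.4565,.3173,.2515],np.radians(173.5))
o=bot.observe(); p=np.array(o['position']);M=R.from_euler('xyz',o['tool_rot']).as_matrix()
e=p+M@np.array([-.075,0,-.0235]); print('pred eye',e)
for nm,f in [('side',s),('top',t)]:
    q=proj(f,e); print(nm,'pred eye px',q,'hook tip px pred',proj(f,[.5905,.302,.248])); x,y=q.astype(int)
    asc(f,x-30,x+45,y-15,y+22)
E
```

```text
pos [0.4575 0.3171 0.2528] shift(cur axes) [0.001  0.0001 0.0013] twist [ 0.0003  0.0006 -0.0001] shift(tgt axes) [0.001  0.0001 0.0013] clock 29.15 q [-1.19  0.44  0.66  1.76 -0.3   1.05  1.04]
pred eye [0.53197048 0.30857716 0.27634452]
side pred eye px [320.20034413 150.61691409] hook tip px pred [341.7230486  159.73161018]
cols 290 - 365
135 ########OOOOOOOOOOOOOO-...........------------------........---+++++....#..
136 ########OOOOOOOOOOOOOOOOO----------.....................................#..
137 ########OOOOOOOOOOOOOOOOOOO-.................................-..........#..
138 ########OOOOOOOOOOOOOOOOOOOOO...............................--..........#..
139 ########OOOOOOOOOOOOOOOOOOOOO................................-...+.#....#..
140 ########OOOOOOOOOOOOOOOOOOOOOO-.............................--.....+....#..
141 ########OOOOOOOOOOOOOOOOOOOOOOOO............................--....#+....#..
142 ########OOOOOOOOOOOOOOOOOOOOOOOOO...........................--....#.....+..
143 ########OOOOOOOOOOOOOOOOOOOOOOOOOO..........................-............+.
144 #######OOOOOOOOOOOOOOOOOOOOOOOOO
[... 4567 characters left out ...]
--------------+++++++++.....................................
211 OOOOOOOOOOOOOOO--------------+++++++++.....................................
212 OOOOOOOOOOOOOO---------------+++++++++.....................................
213 OOOOOOOOOOOOOOOO--------------++++++++.....................................
214 OOOOOOOOOOOOOOOOO-------------+++++++......................................
215 OOOOOOOOOOOOOOOO-O------------+++++++......................................
216 OOOOOOOOOOOOOOOO--------------+++++++......................................
217 OOOOOOOOOOOOOOOOO--------------++++++......................................
218 OOOOOOOOOOOOOOOOO--------------++++++......................................
```

```bash
python3 - <<'E'
from asc import *
im=cv2.imread('pics/top0.png')[:,:,::-1]; 
asc({'img':im},188,222,140,184)
print(im[160:180:2,196:206].sum(2))
E
```

```text
cols 188 - 222
140 .............OOOOOO...............
141 .............OOOOOOOOOOO..........
142 .............OOOOOOOOOOO-.........
143 .............OOOOOOOOOOO-.........
144 ............OOOOOOOOOOO---+++---..
145 ............OOOOOOOOOOO---++++++++
146 ............OOOOOOOOOOO----+++++++
147 ............OOOOOOOOOOO----+++++++
148 ............OOOOOOOOOOO-----++++++
149 ............OOOOOOOOOO------++++++
150 ............-------OOO-------+++++
151 .............++++------------+++++
152 .............+++++++++++------++++
153 .............+++---+++++------++++
154 ..............+-----+++++------+++
155 ..............+-OOO-+++++------+++
156 ..............+OOOOO++++++------++
157 .............+-OOOOO++++++-------+
158 .............+-OOOO-+++++++------+
159 .............+-OOOO-+++++++------+
160 .............+-OOOO-++++++++------
161 .............+-OOOO-++++++++------
162 .............-OOOOO-+++++++++-----
163 ............+-OOOOO++++++++++-----
164 ............+-OOOOO+++++++++++----
165 ............+-OOOO-+++++++++++----
166 ............+-OOOO-++++++++++++---
167 ............+-OOOO-+++++++++
[... 361 characters left out ...]
 ..........++-----+++++++++++++++++
178 ..........++++--++++++++++++++++++
179 ..........++++++++++++++++++++++++
180 ..........++++++++++++++++++++#+#+
181 ..........++++++++++++++++++++++++
182 .........+++++++++++++++++++++++++
183 .........+++++++++++++++++++++++++
[[427 429 412 342 290 311 406 544 634 657]
 [448 431 396 344 301 333 452 596 665 643]
 [443 429 368 313 309 367 502 627 684 631]
 [448 437 371 308 318 418 545 639 657 589]
 [444 423 363 307 338 460 607 669 645 509]
 [422 381 324 308 366 507 625 683 632 462]
 [440 417 434 466 489 567 639 663 583 420]
 [441 482 565 630 607 585 645 623 506 367]
 [347 358 385 412 413 423 488 486 385 274]
 [301 275 282 292 291 324 357 351 275 235]]
```

```bash
cat >> h.py <<'E'
from scipy.optimize import least_squares
def tri(t,s,a,b,x0=(.55,.3,.25)):
    r=least_squares(lambda X:np.r_[proj(t,X)-a,proj(s,X)-b],x0); return r.x,r.fun
E
python3 - <<'E'
from h import *
np.set_printoptions(precision=4,suppress=True)
t=bot.grab_frame('top'); s=bot.grab_frame('side')
e,f=tri(t,s,(197.3,197.2),(321.3,153.0)); print('eye',e,f)
p,f=tri(t,s,(200.2,174),(342.5,159.5)); print('tip',p,f)
b,f=tri(t,s,(203.3,174.5),(342.8,169.3)); print('bend',b,f)
print('rod top at z.215', onplane(t,205,157,.215),onplane(t,202.7,171,.215), 'post',onplane(t,205.7,145,.23))
print('side rod',onplane(s,342.8,169.3,.215),onplane(s,361,169.3,.215))
o=bot.observe(); M=R.from_euler('xyz',o['tool_rot']); print('robot pred eye',np.array(o['position'])+M.apply([-.075,0,-.0235]))
print('tip-eye',p-e,'tool axes',M.inv().apply(p-e))
# at fixed z: eye z .2763, tip z .248
for z in (.27,.2763): print(onplane(t,197.3,197.2,z),onplane(s,321.3,153,z))
E
```

```text
eye [0.5343 0.3056 0.2705] [ 0.0045 -0.053  -0.0656  0.016 ]
tip [0.5929 0.3059 0.2463] [ 0.0225 -0.2315 -0.2808  0.0763]
bend [0.5982 0.305  0.2176] [-0.0771  0.7988  0.9548 -0.258 ]
rod top at z.215 [0.6416 0.3028 0.215 ] [0.609 0.307 0.215] post [0.6642 0.2991 0.23  ]
side rod [0.5965 0.3088 0.215 ] [0.6459 0.3009 0.215 ]
robot pred eye [0.5323 0.3089 0.2773]
tip-eye [ 0.0585  0.0003 -0.0242] tool axes [-0.0581  0.0069  0.0243]
[0.5343 0.3057 0.27  ] [0.5347 0.3068 0.27  ]
[0.5327 0.3044 0.2763] [0.532  0.2943 0.2763]
```

Triangulation is consistent in both cameras: the eye is at (0.534,0.306,0.271) and the tip at (0.593,0.306,0.246). Moving the eye over the tip needs tool (-0.058,+0.007).

apply_moves:
  claw: [0.02,0.02,0.02,0.02,0.02,0.02]
  xyz:
    - [-0.015,0.007,0]
    - [-0.015,0,0]
    - [-0.014,0,0]
    - [-0.014,0,0]
    - [0,0,0]
    - [0,0,0]
  twist:
    - [0,0,0]
    - [0,0,0]
    - [0,0,0]
    - [0,0,0]
    - [0,0,0]
    - [0,0,0]

```text
clock: 29.85
position: [0.5162, 0.3172, 0.2527]
tool_rot: [3.141, 0.001, 3.027]
force: [-0.4, -0.6, -3.5]
grip_width: 0.0309
finger_force: 80.5
```

```bash
python3 - <<'E'
from asc import *
s=snap('side','s12'); t=snap('top','t12')
need([.4565,.3173,.2515],np.radians(173.5)); o=bot.observe(); print(o['force'])
asc(s,320,370,142,176)
asc(t,165,225,152,195)
E
```

```text
pos [0.5156 0.3177 0.2527] shift(cur axes) [ 0.0587 -0.0071  0.0012] twist [0.0013 0.0006 0.0003] shift(tgt axes) [ 0.0587 -0.0071  0.0012] clock 29.95 q [-1.08  0.52  0.64  1.63 -0.34  1.11  1.12]
[ 0.35103288 -0.04951043 -3.80466242]
cols 320 - 370
142 OOO...........................--....+.....#......+
143 OOOO..........................-............+..#..+
144 OOOOO...............................+++---++--+-+-
145 OOOOOO...............++++++---------+++---++.++-+.
146 OOOOOO-+++++++++++++++++++++++-......++....+..+-+.
147 ++++++++++++++++++++++++++++++++.....##....#...+..
148 ++++++++++++++++++++++++#####++++.....##...#.#.#..
149 +++++++++++++++++++++.....####+++.....##.....#....
150 ++++++++++++++++++++........#++++.......#....##...
151 +++++++++++++++++++++++....++++++......#..........
152 +++++++++++++++++++++++++++++++++......#..........
153 #######+++++++++++###+++++++++++.......+........#.
154 ++++++++++++++++++#####++++++++...........+..+....
155 OOOOOOO-...............++.++......................
156 OOOOOOO-..........................................
157 OOOOOOO--...........
[... 3130 characters left out ...]
OOOOOOOOO-----------++++++++++++++++++++++++++++++
185 OOOOOOOOOOOOOOOOOOO------------+++++++++++++++++++++++++++++
186 OOOOOOOOOOOOOOOOOO-O-----------+++++++++++++++++++++++++++++
187 OOOOOOOOOOOOOOOOOOO------------+++++++++++++++++++++++++++++
188 OOOOOOOOOOOOOOOOOO-------------+++++++++++++++++++++++++++++
189 OOOOOOOOOOOOOOOOOOOO------------+#++++++++++++++++++++++++++
190 OOOOOOOOOOOOOOOOOOO-------------+###++++++++++++++++++++++++
191 OOOOOOOOOOOOOOOOOOOOO-----------++#++++..++++##+++++++++++++
192 OOOOOOOOOOOOOOOOOOOOO-----------+++-----.+--+###++++...+++++
193 OOOOOOOOOOOOOOOOOOOO------------++-OOOOOOO---++++++.........
194 OOOOOOOOOOOOOOOOOOOOOO-----------+-OOOOOOOOOO-++-+..........
```

```bash
python3 - <<'E'
from h import *
np.set_printoptions(precision=4,suppress=True)
t=bot.grab_frame('top'); s=bot.grab_frame('side'); o=bot.observe(); M=R.from_euler('xyz',o['tool_rot'])
e,f=tri(t,s,(198.8,169.2),(343.7,150.2)); print('eye',e,f)
p,f=tri(t,s,(200.2,174),(342.5,159.5)); print('tip',p,f, 'tool axes',M.inv().apply(p-e))
print('tool-pred eye',np.array(o['position'])+M.apply([-.0775,.0035,-.018]))
print('tip px above at z.27',proj(t,[p[0],p[1],.271]),proj(s,[p[0],p[1],.271]))
E
```

```text
eye [0.5944 0.3034 0.2751] [ 0.0198 -0.1987 -0.244   0.0677]
tip [0.5929 0.3059 0.2463] [ 0.0225 -0.2315 -0.2808  0.0763] tool axes [0.0018 0.0023 0.0288]
tool-pred eye [0.5929 0.3127 0.2709]
tip px above at z.27 [197.9616 170.3054] [342.6074 151.2902]
```

The eye is within 2–3 mm of the tip. Small correction, then lower in stages.

apply_moves:
  claw: [0.02,0.02,0.02,0.02,0.02,0.02]
  xyz:
    - [0.0015,0.002,0]
    - [0,0,0.006]
    - [0,0,0.006]
    - [0,0,0.006]
    - [0,0,0.006]
    - [0,0,0]
  twist:
    - [0,0,0]
    - [0,0,0]
    - [0,0,0]
    - [0,0,0]
    - [0,0,0]
    - [0,0,0]

```text
clock: 30.65
position: [0.5142, 0.3197, 0.2278]
tool_rot: [3.141, -0.0, 3.028]
force: [0.2, 1.0, -3.5]
grip_width: 0.0308
finger_force: 80.5
```

apply_moves:
  claw: [0.02,0.02,0.02,0.02]
  xyz:
    - [0,0,0.005]
    - [0,0,0.005]
    - [0,0,0]
    - [0,0,0]
  twist:
    - [0,0,0]
    - [0,0,0]
    - [0,0,0]
    - [0,0,0]

```text
clock: 31.05
position: [0.5146, 0.3199, 0.2188]
tool_rot: [3.14, 0.001, 3.028]
force: [-0.3, 0.9, -2.7]
grip_width: 0.031
finger_force: 80.5
```

```bash
python3 - <<'E'
from asc import *
s=snap('side','s13'); t=snap('top','t13')
o=bot.observe(); print(o['force'],o['position'],o['clock'])
asc(s,320,370,142,178)
asc(t,183,213,152,183)
E
```

```text
[ 0.96289716 -0.11092177 -2.50639144] [0.51466498 0.32001997 0.21897762] 31.15
cols 320 - 370
142 #OO...........................-.....#.....#......#
143 +OOO..........................-...............#..+
144 OOOOO.........................-.....+++---++--+-+-
145 OOOOOO...................-----------+++---++.-+-+.
146 OOOOOO-....--------------............++....+...-+.
147 OOOOOOO-....---......................##....#...+..
148 OOOOOOO......-........................##...#.#.#..
149 OOOOOOO......-........................##..#..#....
150 OOOOOOO-.....-.........................+#....##...
151 OOOOOOOO.....-.........................#..........
152 OOOOOOOO.....-.........................#....+.....
153 OOOOOOOO.....-.........................+........+.
154 OOOOOOOO..................................+..#....
155 OOOOOOO-..........................................
156 OOOOOOO-............++++..........................
157 ----O--+++.+....+++++++++++++.....................
158 +++++++++++++++++++++#+##+++++...............+....
159 ++++++++++++++++++++#-OO-###+++..............#....
160 ++++++++++++
[... 1373 characters left out ...]

163 -++########+.....+-OOOOO-+++++
164 -++########+...-++--OOO-++++++
165 --++########+++++++--OO-++++++
166 --++########+++++++++--+++++++
167 ---++#######++++++++++++++++++
168 ---++#######++++++++++++++++++
169 ----+#######++..++----++++++++
170 ----++#####+....+-OOO--+++++++
171 -----+#####.....--OOOO-+++++++
172 O----++####....-OOOOOO-+++++++
173 O----++####+...OOOOOOO-+++++++
174 O-----++###+-.OOOOOOOO-+++++++
175 O------+###+---OOOOOO--+++++++
176 OO-----++##+----------++++++++
177 --------+##+--+++--+++++++++++
178 --------++++--++++++++++++++++
179 ---------++---++++++++++++++++
180 --------------++++++++++++++++
181 ---------------++++--+++++++++
182 ---------------+++---+++++++++
```

The tip now shows inside the hole (side rows 159–162, col 342), and the force reading is just the weight. I'll lower a little more, then tilt the shank down about the eye in stages.

apply_moves:
  claw: [0.02,0.02,0.02]
  xyz:
    - [0,0,0.0045]
    - [0,0,0.0045]
    - [0,0,0]
  twist:
    - [0,0,0]
    - [0,0,0]
    - [0,0,0]

```text
clock: 31.45
position: [0.5142, 0.3199, 0.2091]
tool_rot: [3.141, 0.0, 3.029]
force: [-1.0, 0.4, -4.2]
grip_width: 0.0307
finger_force: 80.5
```

apply_moves:
  claw: [0.02,0.02,0.02,0.02]
  xyz:
    - [-0.0034,0,0.0103]
    - [-0.0032,0,0.0103]
    - [0,0,0]
    - [0,0,0]
  twist:
    - [0,-0.11,0]
    - [0,-0.11,0]
    - [0,0,0]
    - [0,0,0]

```text
clock: 31.85
position: [0.5217, 0.3197, 0.1898]
tool_rot: [3.141, 0.219, 3.029]
force: [-0.3, -0.3, -2.9]
grip_width: 0.0304
finger_force: 80.6
```

apply_moves:
  claw: [0.02,0.02,0.02,0.02]
  xyz:
    - [-0.003,0,0.0104]
    - [-0.0028,0,0.0104]
    - [0,0,0]
    - [0,0,0]
  twist:
    - [0,-0.11,0]
    - [0,-0.11,0]
    - [0,0,0]
    - [0,0,0]

```text
clock: 32.25
position: [0.5337, 0.318, 0.1716]
tool_rot: [3.141, 0.438, 3.028]
force: [0.6, -0.3, -3.2]
grip_width: 0.0305
finger_force: 80.7
```

apply_moves:
  claw: [0.02,0.02,0.02,0.02,0.02]
  xyz:
    - [-0.0025,0,0.0103]
    - [-0.0023,0,0.0103]
    - [-0.0025,0,0.0095]
    - [0,0,0]
    - [0,0,0]
  twist:
    - [0,-0.11,0]
    - [0,-0.11,0]
    - [0,-0.11,0]
    - [0,0,0]
    - [0,0,0]

```text
clock: 32.75
position: [0.541, 0.3202, 0.1491]
tool_rot: [3.134, 0.609, 3.026]
force: [-1.4, 0.3, -2.8]
grip_width: 0.0308
finger_force: 80.9
```

```bash
python3 - <<'E'
from asc import *
s=snap('side','s14'); t=snap('top','t14')
o=bot.observe(); M=R.from_euler('xyz',o['tool_rot']); print(o['force'],o['position'],o['tool_rot'],o['clock'],np.round(o['qpos'],2))
e=np.array(o['position'])+M.apply([-.077,-.003,-.0225]); print('eye',e,proj(s,e),proj(t,e))
asc(s,315,370,150,200)
asc(t,183,213,152,183)
E
```

```text
[-0.95582593 -0.02946396 -1.9199285 ] [0.54088913 0.3201903  0.14931525] [3.13325649 0.60909569 3.0258214 ] 32.85 [-1.58  0.75  0.99  2.1  -0.61  0.2   1.17]
eye [0.59047895 0.3112145  0.21180152] [340.40363835 170.09825227] [200.81833712 179.41589298]
cols 315 - 370
150 OOOOOOOOOOOO-.....-...............................##...
151 OOOOOOOOOOOOO.....-.........................#..........
152 OOOOOOOOOOOOO.....-.........................#....+.....
153 OOOOOOOOOOOOO.....-.........................+........+.
154 OOOOOOOOOOOOO..................................+..+....
155 OOOOOOOOOOOO-..........................................
156 OOOOOOOOOOOO-..........................................
157 OOOOOOOOOOOO--.........................................
158 OOOOOOOOOOOO-.....................................+....
159 OOOOOOOOOOO-..............-OO.....................#....
160 OOOOOOOOOOO-..............-OO-...................+.....
161 OOOOOOOOOO-...............-OO-.........................
162 OOOOOOOOOO-...............--O-.........................
163 OOOOOOOOOO-...............-OO-#++...............
[... 2567 characters left out ...]

163 .................+-OOOOO++++++
164 .................+-OOOOO++++++
165 .................+-OOOOO++++++
166 .................+-OOOO-++++++
167 .................+-OOOO-++++++
168 ................++-OOOO-++++++
169 ..............+++++--O--++++++
170 ............+++++++++-++++++++
171 ..........++++++++++++++++++++
172 .........++++++---++++++++++++
173 ........++++++-OOO-+++++++++++
174 ........+++++.OOOOO-++++++++++
175 ........++++..-OOOO-++++++++++
176 .......++++....------+++++++++
177 .......++++....++----+++++++++
178 .......++++....++++--+++++++++
179 .......++++....+++++++++++++++
180 .......++++....+++++++++++++++
181 ........++++...+++++++++++++++
182 ........+++#+.++++++++++++++++
```

The ring is threaded: its back part is inside the hook (side cols 345–348, rows 163–171) and the shank is tilted down about 35°. Release and back off along the tool axis.

apply_moves:
  claw: [0.04,0.055,0.065,0.065,0.065,0.065,0.065,0.065,0.065]
  xyz:
    - [0,0,0]
    - [0,0,0]
    - [0,0,0]
    - [0,0,-0.01]
    - [0,0,-0.02]
    - [0,0,-0.03]
    - [0,0,-0.04]
    - [0,0,-0.04]
    - [0,0,0]
  twist:
    - [0,0,0]
    - [0,0,0]
    - [0,0,0]
    - [0,0,0]
    - [0,0,0]
    - [0,0,0]
    - [0,0,0]
    - [0,0,0]
    - [0,0,0]
  force: 20

```text
clock: 33.75
position: [0.4553, 0.3344, 0.2622]
tool_rot: [3.137, 0.606, 3.041]
force: [1.6, -0.8, -0.5]
grip_width: 0.0648
finger_force: 0.0
```

```bash
python3 - <<'E'
from asc import *
s=snap('side','s15')
o=bot.observe(); print(o['force'],o['position'],o['clock'])
asc(s,320,375,150,240)
print(bot.find_in('side','spanner')[:3],bot.find_in('side','spanner_eye')[:3])
E
```

```text
[ 1.64254758 -0.7819552  -0.35259018] [0.45787673 0.33169282 0.26301249] 33.8
cols 320 - 375
150 OOOOOOO-.....-..........................#....##........
151 OOOOOOOO.....-.........................#...............
152 OOOOOOOO.....-.........................#....+..........
153 OOOOOOOO.....-.........................+........+......
154 OOOOOOO-..................................+..+.........
155 OOOOOOO-...............................................
156 OOOOOOO-...............................................
157 OOOOOOO--..............................................
158 OOOOOOO......................................+.........
159 OOOOOO-..............-OO.....................+.........
160 OOOOOO-..............-OO-...................+..........
161 OOOOO-...............-OO-..............................
162 OOOO--...............--O...............................
163 OOO-O-...............--O....................---------..
164 OO--O-...............--O.........++++.......-O-------..
165 OO-OO-...............--O........####++......--------O-.
166 .....................--O.......#####+++....
[... 3965 characters left out ...]
-++++++
233 ............................#+++++++++#######++--++++++
234 ............................#++++++++++######++++++++++
235 ............................#++++++++++######++++++++++
236 ............................##++++++++######+++++++++#+
237 .............................#++++++++#######++++++++#+
238 .............................#++++++++######+++++++++#+
239 .............................##+++++++######+++++++++#+
[{'position': [0.26, -0.3984, 0.042], 'score': 0.76}, {'position': [0.6368, 0.2946, 0.1468], 'score': 0.7}] [{'position': [0.6345, 0.2971, 0.143], 'score': 0.96}, {'position': [0.2628, -0.3955, 0.0465], 'score': 0.77}, {'position': [0.424, -0.315, 0.0413], 'score': 0.26}]
```

It hangs straight down on the rod, with the ring around col 353–358. I'll wait for it to settle, then verify and hand in.

apply_moves:
  claw: [0.065,0.065,0.065,0.065,0.065,0.065,0.065,0.065,0.065,0.065,0.065,0.065,0.065,0.065,0.065,0.065,0.065,0.065,0.065,0.065]
  xyz:
    - [0,0,-0.02]
    - [0,0,-0.02]
    - [0,0,0]
    - [0,0,0]
    - [0,0,0]
    - [0,0,0]
    - [0,0,0]
    - [0,0,0]
    - [0,0,0]
    - [0,0,0]
    - [0,0,0]
    - [0,0,0]
    - [0,0,0]
    - [0,0,0]
    - [0,0,0]
    - [0,0,0]
    - [0,0,0]
    - [0,0,0]
    - [0,0,0]
    - [0,0,0]
  twist:
    - [0,0,0]
    - [0,0,0]
    - [0,0,0]
    - [0,0,0]
    - [0,0,0]
    - [0,0,0]
    - [0,0,0]
    - [0,0,0]
    - [0,0,0]
    - [0,0,0]
    - [0,0,0]
    - [0,0,0]
    - [0,0,0]
    - [0,0,0]
    - [0,0,0]
    - [0,0,0]
    - [0,0,0]
    - [0,0,0]
    - [0,0,0]
    - [0,0,0]

```text
clock: 35.9
position: [0.4374, 0.3308, 0.2961]
tool_rot: [3.135, 0.61, 3.027]
force: [0.7, -0.8, 0.3]
grip_width: 0.065
finger_force: 0.0
```

```bash
python3 - <<'E'
from asc import *
import time
a=bot.grab_frame('side'); 
for _ in range(5): b=bot.grab_frame('side')
d=np.abs(a['img'].astype(int)-b['img'].astype(int)).sum(2)[150:240,320:375]; print('moving px',(d>60).sum())
old=cv2.imread('pics/s15.png')[:,:,::-1].astype(int); print('vs s15',(np.abs(old-b['img'].astype(int)).sum(2)[150:240,320:375]>90).sum())
asc(b,340,372,160,182)
for q in ['flat_bar','double_jaw','tin','hung']: print(q,[np.round(x['position'],3).tolist() for x in bot.find_in('side',q)[:2]])
print(bot.job_done(), bot.observe()['clock'])
E
```

```text
moving px 0
vs s15 142
cols 340 - 372
160 .-OO-...................+.......
161 .-OO-...........................
162 .+-O............................
163 .--O....................--------
164 .--O.........#++........--------
165 .--O........####++......--------
166 .--O.......######++.....+-------
167 .-OO.......######++.....+-------
168 .-OOOOOOOOOOOOO-##++OOO+++------
169 .+-OOOOOOOOOOOOO##++OOO++-------
170 ..--OOOOOOOOOOO-+##+-O-++-------
171 ....+++++++++++++##++++++-------
172 ...........###....#+++.#+-------
173 ...........###....#+++.#+-------
174 ...........###....##++.#+-------
175 ...........###+...##++.#+-------
176 ...........####+..##+..#+-------
177 ...........#####+####..+--------
178 ...........#########+..++-------
179 ...........#########...++-------
180 ...........#########...#+-------
181 ...........#######++...+--------
flat_bar [[0.486, -0.322, 0.046]]
double_jaw [[0.425, -0.315, 0.042]]
tin [[0.508, -0.164, 0.049]]
hung [[0.594, 0.07, 0.159]]
the job is handed in; nothing more can be done
the job is handed in; nothing more can be done
```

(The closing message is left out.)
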